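# Square, stack and clamp rod-holder plates

### The job

Make up the pack of rod-holder plates in the blue clamp, one plate at a time in the order red, yellow, blue, skipping a colour that is missing: slide each plate snug into the dark squaring corner and let go of it there so that it lies square against both fences, then grip it again and hang it by its two slots over both pins of the clamp, fully down on the bed or on the plate below. When every plate present is on the pins, turn the crank clockwise until the jaw presses the pack firmly against the fixed jaw, and leave the spool, the lure and the jar where they are.

Things in the scene. Friction and masses are not known exactly. Their poses are not given: they have to be found in the camera images.
- red_c (a point): Red-anodised aluminium rod-holder plate, 84 x 40 x 8 mm, about 70 g, starts flat on the table; may be absent. This point: its centre, 4 mm above the underside; x along its 84 mm length, y along its width, z up. Two through slots, 12 mm along x by 9 mm along y, centred at x = -26 and +26 mm: same either way round.
- yellow_c (a point): Yellow-anodised aluminium rod-holder plate, 84 x 40 x 8 mm, about 70 g, starts flat on the table; may be absent. This point: its centre, 4 mm above the underside; x along its 84 mm length, y along its width, z up. Two through slots, 12 mm along x by 9 mm along y, centred at x = -26 and +26 mm: same either way round.
- blue_c (a point): Blue-anodised aluminium rod-holder plate, 84 x 40 x 8 mm, about 70 g, starts flat on the table; may be absent. This point: its centre, 4 mm above the underside; x along its 84 mm length, y along its width, z up. Two through slots, 12 mm along x by 9 mm along y, centred at x = -26 and +26 mm: same either way round.
- corner: Dark steel squaring corner fixed to the table: two fences 14 mm high, 12 mm thick, no floor (plates slide on the table). Origin: the inner corner, at table height; plates go on its -x, -y side. End fence: face y = 0, x = 0 to -42 mm. Long fence: face x = 0, in two pieces, y = +12 to -20 and -66 to -86 mm, with a finger gap between. Its thin mounting frame, 3 mm high, lies behind (+x).
- corner_seat (a point): Where the centre of a plate snug in the squaring corner comes: x = -20, y = -42, z = 4 mm of the corner. Axes as the corner's; the plate's length lies along y.
- clamp: Blue pack clamp fixed to the table, 50 mm wide (x), y = -60 to +165 mm. Origin: at table height midway between its two pins, where the pack's centre belongs; plates lie with their length along y. Bed top 20 mm above the table. Fixed steel jaw at -y: face at y = -44.5 mm, top 46 mm above the table. Gear housing under the crank at +y, top 46 mm.
- pin_a (a point): Tip of the upright steel pin at y = -26 mm of the clamp, 62 mm above the table. The pin is 6.5 mm thick up to 50 mm above the table, then tapers to 2.4 mm at the tip.
- pin_b (a point): Tip of the other pin, the same, at y = +26 mm of the clamp.
- jaw (a joint): Moving steel jaw, travel in m along the clamp's -y, towards the pack. 0 = fully open, face at y = +62 mm of the clamp; about 0.0225 when the pack is squeezed against the fixed jaw; ends at 0.0252. Top 46.5 mm above the table. Driven only by the crank, 6 mm per rad.
- crank (a joint): Crank angle, rad, growing clockwise from above, which closes the jaw; range 0 to 4.2, starts at 0 to 0.6, about 3.75 when the pack is clamped. Upright axis at x = 0, y = +135 mm of the clamp. Friction holds it where it is left; about 2 N at the knob turns it, more as the jaw meets the pack.
- knob (a point): Centre of the crank's upright black handle, 18 mm diameter, 60 to 100 mm above the table, which spins freely on its own upright pin at the end of the crank arm, 35 mm from the crank's axis; the arm's top is 60 mm above the table. At crank 0 the handle is on the clamp's +y side of the axis.
- spool: Green line spool, 54 mm diameter, 30 mm high, standing; a bystander. Origin under its centre.
- lure: Orange fishing lure with red head, about 75 mm long, 18 mm thick, lying; a bystander. Origin under its middle.
- jar: Small amber jar with black cap, 44 mm diameter, 55 mm high; a bystander. Origin under its centre.

How it is judged (in metres and radians):
On the way, in this order (a step that is already met when the one before it is completed fails the run):
1. the red plate lies snug in the squaring corner, let go of (x of red_c in the frame of corner between -0.0222 and -0.018 m and y of red_c in the frame of corner between -0.0442 and -0.04 m and angle between the x axis of red_c and the y axis of corner, either way round below 0.04 rad and height (world z) of red_c below 0.006 m and contact force between the fingers and red below 0.3 N), for 0.2 s.
2. the red plate is down on both pins, on the plates before it, and let go of (x of red_c in the frame of clamp between -0.004 and 0.004 m and y of red_c in the frame of clamp between -0.005 and 0.005 m and z of red_c in the frame of clamp between 0.022 and 0.0255 m and angle between the x axis of red_c and the y axis of clamp, either way round below 0.08 rad and angle between red_c's own z axis and vertical below 0.05 rad and contact force between the fingers and red below 0.3 N), for 0.2 s.
3. the yellow plate lies snug in the squaring corner, let go of (x of yellow_c in the frame of corner between -0.0222 and -0.018 m and y of yellow_c in the frame of corner between -0.0442 and -0.04 m and angle between the x axis of yellow_c and the y axis of corner, either way round below 0.04 rad and height (world z) of yellow_c below 0.006 m and contact force between the fingers and yellow below 0.3 N), for 0.2 s.
4. the yellow plate is down on both pins, on the plates before it, and let go of (x of yellow_c in the frame of clamp between -0.004 and 0.004 m and y of yellow_c in the frame of clamp between -0.005 and 0.005 m and z of yellow_c in the frame of clamp between 0.022 and 0.0335 m and angle between the x axis of yellow_c and the y axis of clamp, either way round below 0.08 rad and angle between yellow_c's own z axis and vertical below 0.05 rad and z of yellow_c in the frame of red_c between 0.006 and 0.0095 m and contact force between the fingers and yellow below 0.3 N), for 0.2 s.
5. the blue plate lies snug in the squaring corner, let go of (x of blue_c in the frame of corner between -0.0222 and -0.018 m and y of blue_c in the frame of corner between -0.0442 and -0.04 m and angle between the x axis of blue_c and the y axis of corner, either way round below 0.04 rad and height (world z) of blue_c below 0.006 m and contact force between the fingers and blue below 0.3 N), for 0.2 s.
6. the blue plate is down on both pins, on the plates before it, and let go of (x of blue_c in the frame of clamp between -0.004 and 0.004 m and y of blue_c in the frame of clamp between -0.005 and 0.005 m and z of blue_c in the frame of clamp between 0.022 and 0.0415 m and angle between the x axis of blue_c and the y axis of clamp, either way round below 0.08 rad and angle between blue_c's own z axis and vertical below 0.05 rad and z of blue_c in the frame of red_c between 0.006 and 0.0175 m and z of blue_c in the frame of yellow_c between 0.006 and 0.0095 m and contact force between the fingers and blue below 0.3 N), for 0.2 s.
7. the jaw has been cranked onto the pack (value of joint jaw above 0.0213 m and (contact force between jaw and red above 1 N or contact force between jaw and yellow above 1 N or contact force between jaw and blue above 1 N)), for 0.2 s.
At the end, for the whole second after the job is handed in: Every plate present lies flat and at rest over both pins, within 4 mm across and 5 mm along of the pack's place, fully down with no gap over 1.5 mm, red below yellow below blue; the jaw reads more than 0.0213 m and presses on at least one plate with over 1 N; the crank is still (all of step 7 and x of red_c in the frame of clamp between -0.004 and 0.004 m and y of red_c in the frame of clamp between -0.005 and 0.005 m and z of red_c in the frame of clamp between 0.022 and 0.0255 m and angle between the x axis of each of red_c, yellow_c, blue_c and the y axis of clamp, either way round below 0.08 rad and angle between each of red_c, yellow_c, blue_c's own z axis and vertical below 0.05 rad and linear speed of each of red, yellow, blue below 0.02 m/s and x of yellow_c in the frame of clamp between -0.004 and 0.004 m and y of yellow_c in the frame of clamp between -0.005 and 0.005 m and z of yellow_c in the frame of clamp between 0.022 and 0.0335 m and z of yellow_c in the frame of red_c between 0.006 and 0.0095 m and x of blue_c in the frame of clamp between -0.004 and 0.004 m and y of blue_c in the frame of clamp between -0.005 and 0.005 m and z of blue_c in the frame of clamp between 0.022 and 0.0415 m and z of blue_c in the frame of red_c between 0.006 and 0.0175 m and z of blue_c in the frame of yellow_c between 0.006 and 0.0095 m and velocity of joint crank between -0.1 and 0.1 rad/s); the robot touches nothing.
It fails at once if the spool is moved by more than 30 mm (distance of spool from where it was at the start of the episode above 0.03 m).
It fails at once if the lure is moved by more than 30 mm (distance of lure from where it was at the start of the episode above 0.03 m).
It fails at once if the jar is moved by more than 30 mm (distance of jar from where it was at the start of the episode above 0.03 m).
Of red, yellow, blue only 2 to 3 are there at a start; the rules pass over those that are not, and their reading is None.
At some moment in a run one of red, yellow, blue may be knocked a few centimetres aside while the robot is not near it.
It also fails if it takes over 210 s, if anything falls off the work surface, if the arm or the gripper's body presses on something with over 40 N, if the wrist force passes 120 N, or if a joint passes its speed limit or range.

### The arm

A 6-joint arm with a two-finger parallel gripper is mounted at the origin on the work surface. World frame = base frame: x ahead of the robot, y to its left, z up, the work surface at z = 0. Lengths are in mm, angles in rad, forces in N, time in s.
With the tool pointing down it reaches from about 325 to 775 mm from the base axis. Payload 5.5 kg.
Tool frame: the origin (TCP) lies at the very end of the fingers, on their centre line; the grasp point (between the pads) lies 19 mm behind it (pinch_z is the distance from the TCP to the grasp point, in mm); z points along the fingers, y is the line along which they close (so a half turn about z gives the same grasp; the last joint's range is limited). The gripper opens to 85 mm and grips with 20 to 120 N. Pads are 22 mm wide; open, the fingers measure 114 mm over their backs; the gripper's body (76 mm by 85 mm) begins 54 mm behind the grasp point. The pads swing forward as they close: fully open they stand 13 mm farther back than shut.
Start: joints at [1.139, 0.091, 1.231, -0, 1.82, -0.057], TCP at [219.657, 558.361, 231.275] pointing down, gripper open.
Joint ranges: [-2.87, 2.87], [-0.86, 2.18], [0.17, 2.46], [-1.51, 4.65], [0.06, 2.69], [-2.65, 2.65]. Speed limits (rad/s): [2.57, 2.57, 3.01, 3.14, 3.14, 3.14].

### API

Orientations are given as a 3x3 rotation matrix whose columns are the frame's x, y, z axes.
In Python, from station import get_obs, read_camera, camera_model, job_done, outline_of, pinpoint, pinch_z gives the robot as it stands.
- The arm moves only by the tool jog_arm, never from a script. Its arguments are lists of equal length, an entry for each row: "fingers": the closure, from 0 (fully open) to 1 (shut); "delta_pos": the shift along the tool's x, y, z in m, a list of three; "twist": the turn about the tool's z in rad. A call has 1 to 20 rows; each row shifts and turns the commanded pose from where the row before left it, along the tool's axes as they then stand; what a row does not reach is not made up. A row lasts 1/10 s, in which the tool goes at most 50 mm and 8.59 degrees, less where a joint would pass 70% of its speed; a pose out of reach is approached as far as the arm can. A call with a gripper value outside its range is refused whole. The fingers move at their own pace and stop on an object; "grip_force" is the grip in N (left out, the last holds). Time passes only in rows, so rows that do not move let the fingers close. It gives the time, the measured TCP pose, the force, the opening and the grip force at its end, in the units of the state.
- get_obs(): the state, without advancing time (a new reading comes with each control period).
- read_camera(name): name is "side" or "top"; returns (picture, depth): 384x512x3 uint8, red, green, blue; 384x512 float32, mm along the optical axis (not along the pixel's ray), 0 where there is no reading.
- camera_model(name): a dict with "fx", "fy", "cx", "cy" (pixels), "R" (3x3) and "t" (3): a world point X has camera coordinates R X + t. Camera axes: x right, y down, z forward; pixel columns grow to the right and rows downward; lengths in mm; the calibration is good to about 2 mm. A picture is of the moment at which its call begins. camera_model takes no time and is no camera call.
- job_done(): hands the job in; it is judged then, once.
Trained networks look in the newest picture that a camera, given by its name, has taken for a name from the list of things; names that differ only in an ending like _2 or _b are one class to them, and where a whole thing is asked for, a point or a joint stands for the part that bears it (a point fixed in the world has none). Each returns a list of dicts, best first, with "score" (0 to 1); they miss things now and then, are a little off and sometimes report something else, mostly with a low value. They report only what shows in the picture. A call takes as long as a camera call.
- outline_of(thing, camera): "mask" (384x512 bool, what is visible of it) and "location" ([column, row] as shares, 0 to 1, of the picture: columns of its width, rows of its height, amid what is visible of it).
- pinpoint(thing, camera): "location" ([column, row] as shares, 0 to 1, of the picture: columns of its width, rows of its height: a listed point, or the origin of a listed thing).
The state is a dict: "time": time; "joint_positions": joint angles; "dq": joint speeds; "joint_efforts": joint torques, N m; "tcp_pos": TCP position; "tcp_rot": TCP orientation; "force": force on the tool from outside, world axes, zero at the start; "torque": the same for the moment, N m; "finger_gap": finger opening in mm; "finger_force": force on a finger pad.
Only numpy, scipy, OpenCV 4.12 (cv2) and the standard library are available. Lean on these libraries where they do the work, as an engineer would, in place of code of your own. Each camera call takes 0.05 s, during which the arm holds its last target. There are 200 camera calls.

## Working session

There is one attempt and no reset: what is moved stays moved. The work goes in short steps, Python scripts to look and compute and a tool call to move; the robot and the scene stay as the last step left them, time stands still between calls to the robot, and variables do not carry over. Pictures are saved under pics/ and viewed, at most 14 in all, crops included, and the job is handed in when it is done.

Besides the shell and the picture viewer there is one more tool, called after "Emit:" as name(argument=value, ...) on one line, values as JSON. jog_arm: Moves the arm, as the interface text tells. Its arguments: {"type":"object","properties":{"fingers":{"type":"array","items":{"type":"number"}},"delta_pos":{"type":"array","items":{"type":"array","items":{"type":"number"}}},"twist":{"type":"array","items":{"type":"number"}},"grip_force":{"type":"number"}},"required":["fingers","delta_pos","twist"]}

```bash
mkdir -p pics; ls
cat > h.py <<'E'
import numpy as np, cv2
from station import *
def snap(n,f=None):
    p,d=read_camera(n)
    if f: cv2.imwrite('pics/'+f,p[:,:,::-1])
    return p,d
def ray(n,u,v,z):
    m=camera_model(n);R=np.array(m['R']);t=np.array(m['t'])
    d=R.T@np.array([(u-m['cx'])/m['fx'],(v-m['cy'])/m['fy'],1]);c=-R.T@t
    return c+d*(z-c[2])/d[2]
def pin(n,name,z,k=1):
    return [(round(r['score'],2),ray(n,r['location'][0]*512,r['location'][1]*384,z).round(1)) for r in pinpoint(name,n)[:k]]
def cloud(n,d,mask):
    m=camera_model(n);R=np.array(m['R']);t=np.array(m['t'])
    v,u=np.nonzero(mask&(d>0));z=d[v,u]
    P=np.stack([(u-m['cx'])/m['fx']*z,(v-m['cy'])/m['fy']*z,z],1)
    return (P-t)@R
def plate(n,name,ztop=8):
    o=outline_of(name,n)
    if not o: return None
    M=o[0]['mask'].astype(np.uint8)
    c=max(cv2.findContours(M,cv2.RETR_EXTERNAL,cv2.CHAIN_APPROX_NONE)[0],key=cv2.contourArea)[:,0]
    W=np.array([ray(n,u,v,ztop)[:2] for u,v in c],np.float32)
    (cx,cy),(w,h),a=cv2.minAreaRect(W)
    if w<h: a+=90
    a=(a+90)%180-90
    return o[0]['score'],round(cx,1),round(cy,1),round(max(w,h),1),round(min(w,h),1),round(np.radians(a),3)
E
python3 - <<'E'
from h import *
o=get_obs();print(o['tcp_pos'],np.round(o['tcp_rot'],3),pinch_z if not callable(pinch_z) else pinch_z())
for n in('top','side'):
    snap(n,n+'0.png');m=camera_model(n);print(n,m['fx'],(-np.array(m['R']).T@np.array(m['t'])).round())
    for c in('red','yellow','blue'): print(c,plate(n,c+'_c'))
    for c,z in(('red_c',4),('yellow_c',4),('blue_c',4),('corner',0),('corner_seat',4),('clamp',0),('pin_a',62),('pin_b',62),('knob',80),('spool',0),('lure',0),('jar',0)): print(c,pin(n,c,z,2))
E
```

```text
pics
[219.52027789 558.08603768 230.09607738] [[-0.931  0.366 -0.001]
 [ 0.366  0.931 -0.002]
 [ 0.    -0.002 -1.   ]] 18.700000000000003
top 495.29775088742434 [ 471.   16. 1408.]
red (0.75, 388.3, -326.7, 81.7, 39.0, np.float64(-1.561))
yellow None
blue (0.71, 511.0, -17.3, 126.2, 115.6, np.float64(-0.12))
red_c [(0.79, array([ 381.6, -321.2,    4. ])), (0.3, array([494.1, 180.7,   4. ]))]
yellow_c []
blue_c [(0.91, array([ 623.8, -222. ,    4. ]))]
corner [(0.78, array([500.9,  27.8,   0. ])), (0.48, array([461.1,  -3.5,   0. ]))]
corner_seat [(0.9, array([470.3,  -7.6,   4. ])), (0.43, array([495.9, 159.1,   4. ]))]
clamp [(0.76, array([499.3, 178.1,   0. ]))]
pin_a [(0.86, array([496.9, 149.8,  62. ])), (0.58, array([511.7, 209.9,  62. ]))]
pin_b [(0.86, array([496.9, 149.8,  62. ])), (0.58, array([511.7, 209.9,  62. ]))]
knob [(0.45, array([526.5, 349.6,  80. ]))]
spool [(0.6, array([672.2,  45.9,   0. ]))]
lure [(0.45, array([700.7, -65.1,   0. ]))]
jar [(0.6, array([703.5, 162.6,  -0. ]))]
side 428.2836400069759 [ 444. -728.  811.]
red (0.96, 388.7, -329.5, 87.5, 40.2, np.float64(-1.567))
yellow (0.69, 509.9, -19.6, 130.0, 122.7, np.float64(-0.187))
blue (0.82, 630.2, -223.9, 87.9, 40.8, np.float64(-1.554))
red_c []
yellow_c []
blue_c [(0.93, array([ 636.7, -223. ,    4. ])), (0.63, array([503.1, 222. ,   4. ]))]
corner [(0.78, array([499.5,  30.7,  -0. ])), (0.41, array([511.8, 296. ,   0. ]))]
corner_seat [(0.87, array([462.1, -10.6,   4. ]))]
clamp [(0.81, array([508.3, 184.5,   0. ]))]
pin_a [(0.8, array([505.3, 198.7,  62. ])), (0.62, array([501.5, 163. ,  62. ]))]
pin_b [(0.8, array([505.3, 198.7,  62. ])), (0.62, array([501.5, 163. ,  62. ]))]
knob [(0.5, array([534.8, 347. ,  80. ]))]
spool [(0.75, array([681.3,  35.3,   0. ])), (0.37, array([538.3, 465.8,   0. ]))]
lure [(0.72, array([702.6, -69.4,   0. ]))]
jar [(0.86, array([703.2, 161.7,   0. ])), (0.41, array([ 624.4, -223.5,    0. ]))]
```

View pics/top0.png

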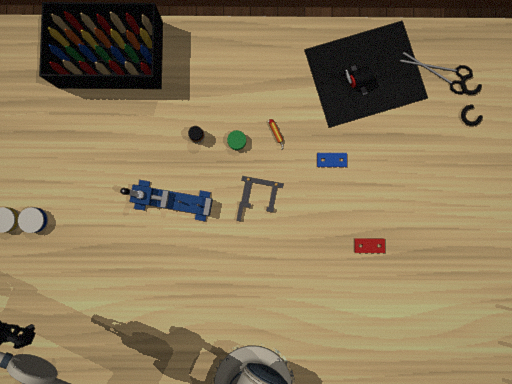

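View pics/side0.png

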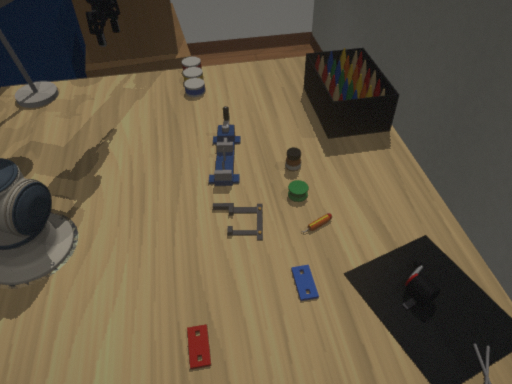

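Top view: red plate (370,246), blue (332,160), no yellow; the corner is at ~(240–283,178–220), the clamp at ~(125–212,182–220) with the knob at (124,191). The side view agrees. I'll do one closer look at the corner and clamp.

Run:
```python
from h import *
p,d=snap('top');q,e=snap('side')
a=cv2.resize(p[165:235,110:300],None,fx=4.2,fy=4.2,interpolation=cv2.INTER_CUBIC)
b=cv2.resize(q[100:245,190:280],None,fx=2.05,fy=2.05,interpolation=cv2.INTER_CUBIC)
b2=np.rot90(b)
im=np.zeros((a.shape[0]+b2.shape[0]+0,800,3),np.uint8);im[:a.shape[0],:a.shape[1]]=a;im[a.shape[0]:,:b2.shape[1]]=b2
cv2.imwrite('pics/crop.png',im[:,:,::-1]);print(im.shape)
for n,dd in(('top',d),('side',e)):
    C=cloud(n,dd,np.ones(dd.shape,bool));np.save(n+'.npy',C)
    s=C[(abs(C[:,0]-480)<60)&(abs(C[:,1]+10)<30)]
    print(n,np.percentile(s[:,2],[5,25,50,75,95]))
    for lo,hi in((40,53),(54,75),(75,110)):
        s=C[(abs(C[:,0]-510)<60)&(C[:,1]>90)&(C[:,1]<400)&(C[:,2]>lo)&(C[:,2]<hi)]
        print(lo,len(s),s.round(0).tolist()[:25])
```

```text
(478, 800, 3)
top [-6.4321912  -3.24421568 -1.20030425  0.73332846  4.41869756]
40 441 [[552.0, 334.0, 41.0], [549.0, 337.0, 40.0], [548.0, 332.0, 49.0], [549.0, 330.0, 46.0], [549.0, 327.0, 48.0], [549.0, 325.0, 45.0], [549.0, 323.0, 42.0], [549.0, 319.0, 44.0], [546.0, 337.0, 41.0], [546.0, 333.0, 45.0], [546.0, 330.0, 44.0], [546.0, 328.0, 43.0], [546.0, 324.0, 49.0], [546.0, 321.0, 50.0], [546.0, 319.0, 44.0], [546.0, 315.0, 51.0], [546.0, 314.0, 43.0], [546.0, 311.0, 44.0], [546.0, 308.0, 45.0], [546.0, 306.0, 43.0], [546.0, 303.0, 42.0], [546.0, 300.0, 45.0], [543.0, 336.0, 44.0], [543.0, 333.0, 44.0], [543.0, 330.0, 46.0]]
54 101 [[539.0, 344.0, 69.0], [536.0, 339.0, 74.0], [537.0, 341.0, 58.0], [537.0, 338.0, 59.0], [534.0, 338.0, 68.0], [534.0, 336.0, 56.0], [534.0, 332.0, 59.0], [534.0, 330.0, 57.0], [534.0, 327.0, 59.0], [531.0, 338.0, 68.0], [531.0, 336.0, 64.0], [531.0, 335.0, 59.0], [531.0, 332.0, 59.0], [531.0, 329.0, 59.0], [532.0, 327.0, 58.0], [531.0, 321.0, 61.0], [532.0, 319.0, 56.0], [532.0, 316.0, 59.0], [532.0, 313.0, 57.0], [532.0, 311.0, 55.0], [532.0, 308.0,
[... 1704 characters left out ...]
66.0], [534.0, 338.0, 64.0], [537.0, 339.0, 63.0], [541.0, 350.0, 55.0], [525.0, 345.0, 57.0], [528.0, 337.0, 62.0], [531.0, 336.0, 62.0]]
75 54 [[526.0, 352.0, 98.0], [529.0, 350.0, 99.0], [531.0, 347.0, 101.0], [534.0, 344.0, 102.0], [537.0, 350.0, 98.0], [525.0, 347.0, 98.0], [528.0, 348.0, 97.0], [531.0, 343.0, 100.0], [534.0, 344.0, 99.0], [537.0, 345.0, 98.0], [540.0, 347.0, 96.0], [525.0, 342.0, 98.0], [527.0, 339.0, 100.0], [530.0, 341.0, 98.0], [533.0, 337.0, 100.0], [536.0, 339.0, 99.0], [539.0, 343.0, 95.0], [524.0, 342.0, 94.0], [527.0, 343.0, 93.0], [530.0, 338.0, 97.0], [533.0, 338.0, 96.0], [536.0, 339.0, 95.0], [539.0, 343.0, 92.0], [524.0, 345.0, 89.0], [527.0, 340.0, 92.0]]
```

View pics/crop.png

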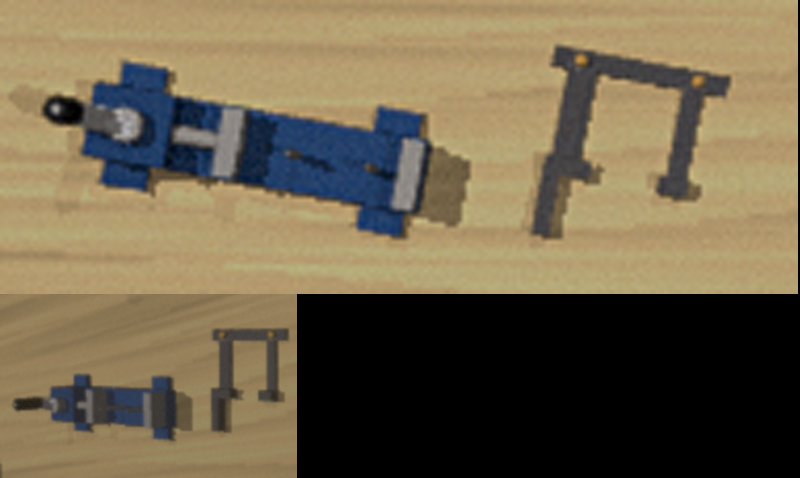

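The crop shows the clamp with the fixed jaw at the right (~(405,172)), the moving jaw at (228,143), the pins at (297,156) and (376,170), and the knob at (60,108). The corner's end fence is the lower-left leg at (550,200), with long-fence pieces at (580,165) and (680,190). I'll fit poses to these images with the known geometry.

```bash
cat > fit.py <<'E'
from h import *
from scipy.optimize import minimize
from scipy.ndimage import map_coordinates
def proj(n,P):
    m=camera_model(n);X=P@np.array(m['R']).T+np.array(m['t'])
    return X[:,0]/X[:,2]*m['fx']+m['cx'],X[:,1]/X[:,2]*m['fy']+m['cy']
def box(x0,x1,y0,y1,z,s=1.5):
    g=np.meshgrid(np.arange(x0+s/2,x1,s),np.arange(y0+s/2,y1,s));return np.stack([g[0].ravel(),g[1].ravel(),0*g[0].ravel()+z],1)
def samp(n,img,L,p):
    c,s=np.cos(p[2]),np.sin(p[2]);W=L@np.array([[c,s,0],[-s,c,0],[0,0,1]])+[p[0],p[1],0]
    u,v=proj(n,W);return map_coordinates(img,[v,u],order=1,mode='nearest').mean()
def best(n,terms,p0,r=(14,14,.12)):
    f=lambda p:-sum(w*samp(n,img,L,p) for w,img,L in terms)
    c=[(f(q),q) for q in (np.array(p0)+np.array([a*r[0],b*r[1],k*r[2]]) for a in np.linspace(-1,1,8) for b in np.linspace(-1,1,8) for k in np.linspace(-1,1,7))]
    c.sort(key=lambda t:t[0]);o=minimize(f,c[0][1],method='Nelder-Mead',options=dict(initial_simplex=c[0][1]+np.array([[0,0,0],[3,0,0],[0,3,0],[0,0,.04]])))
    return o.x.round(3),round(-o.fun,1)
def corner(n,p):
    g=cv2.GaussianBlur(p.max(2).astype(np.float32),(0,0),.5)
    ins=np.vstack([box(-42,0,0,12,14),box(0,12,-20,12,14),box(0,12,-86,-66,14)])
    out=np.vstack([box(-42,0,-12,0,1),box(-12,0,-86,0,1),box(0,12,-30 if n=='top' else -28,-20,1),box(0,12,-66,-58,8),box(-54,-42,0,12,1)])
    out=[(1,g,box(-42,0,-12,-0,1)),(1,g,box(-12,0,-86,-12,1)),(1,g,box(0,12,-66,-20,5)),(1,g,box(0,12,-98,-86,5)),(.7,g,box(-54,-42,0,12,8))]
    return best(n,[(-3,g,ins)]+out,(500,29,-.2))
def clamp(n,p):
    q=p.astype(np.float32);B=cv2.GaussianBlur(q[:,:,2]-q[:,:,0],(0,0),.5)
    V=cv2.GaussianBlur(q[:,:,0],(0,0),.5)
    t=[(2,B,box(-25,25,-40,30,20)),(-1,B,box(25,35,-30,95,10)),(-1,B,box(-35,-25,-30,95,10)),(1,V,box(-22,22,-60,-45,46)),(-1,V,box(-22,22,-44,-30,28)),(.5,B,box(-25,25,115,160,46)),(-.5,B,box(-15,15,166,176,30))]
    return best(n,t,(503,180,-.2))
if __name__=='__main__':
    for n in('top','side'):
        p,d=snap(n);print(n,'corner',corner(n,p),'clamp',clamp(n,p))
        C=np.load(n+'.npy');s=C[(abs(C[:,0]-532)<20)&(abs(C[:,1]-345)<20)&(C[:,2]>90)&(C[:,2]<106)];print('knobtop',s.mean(0).round(1),s.min(0).round(),s.max(0).round())
E
python3 fit.py
```

```text
Traceback (most recent call last):
  File "fit.py", line 30, in <module>
    p,d=snap(n);print(n,'corner',corner(n,p),'clamp',clamp(n,p))
                                 ~~~~~~^^^^^
  File "fit.py", line 22, in corner
    return best(n,[(-3,g,ins)]+out,(500,29,-.2))
  File "fit.py", line 15, in best
    c.sort(key=lambda t:t[0]);o=minimize(f,c[0][1],method='Nelder-Mead',options=dict(initial_simplex=c[0][1]+np.array([[0,0,0],[3,0,0],[0,3,0],[0,0,.04]])))
                                ~~~~~~~~^^^^^^^^^^^^^^^^^^^^^^^^^^^^^^^^^^^^^^^^^^^^^^^^^^^^^^^^^^^^^^^^^^^^^^^^^^^^^^^^^^^^^^^^^^^^^^^^^^^^^^^^^^^^^^^^^^^^
  File "fit.py", line 13, in <lambda>
    f=lambda p:-sum(w*samp(n,img,L,p) for w,img,L in terms)
                ~~~^^^^^^^^^^^^^^^^^^^^^^^^^^^^^^^^^^^^^^^^
  File "fit.py", line 13, in <genexpr>
    f=lambda p:-sum(w*samp(n,img,L,p) for w,img,L in terms)
                      ~~~~^^^^^^^^^^^
  File "fit.py", line 11, in samp
    u,v=proj(n,W);return map_coordinates(img,[v,u],order=1,mode='nearest').mean()
        ~~~~^^^^^
  File "fit.py", line 5, in proj
    m=camera_model(n);X=P@np.array(m['R']).T+np.array(m['t'])
ValueError: time passes only in moves, steps and waits
```

Emit:
jog_arm(fingers=[0, 0, 0, 0, 0, 0, 0, 0, 0, 0], delta_pos=[[0, 0, 0], [0, 0, 0], [0, 0, 0], [0, 0, 0], [0, 0, 0], [0, 0, 0], [0, 0, 0], [0, 0, 0], [0, 0, 0], [0, 0, 0]], twist=[0.12, 0.12, 0.12, 0.12, 0.12, 0.12, 0.12, 0.12, 0.12, 0.116], grip_force=30)

```text
time: 2.75
tcp_pos: [219.7, 558.4, 231.3]
tcp_rot: [[0.005, 1.0, 0.0], [1.0, -0.005, 0.0], [0.0, 0.0, -1.0]]
force: [-0.7, 0.6, -0.2]
finger_gap: 85.3
finger_force: 0.0
```

```bash
python3 - <<'E'
s=open('h.py').read()
s=s.replace("def snap(","CM={n:camera_model(n) for n in('top','side')}\ndef snap(",1).replace("m=camera_model(n)","m=CM[n]");open('h.py','w').write(s)
f=open('fit.py').read().replace("m=camera_model(n)","m=CM[n]")
f='\n'.join(l for l in f.split('\n') if 'out=np.vstack' not in l);open('fit.py','w').write(f)
E
python3 fit.py
```

```text
top corner (array([ 4.9086e+02,  2.4157e+01, -1.8100e-01]), np.float64(534.0)) clamp (array([ 5.01081e+02,  1.81788e+02, -1.63000e-01]), np.float64(354.8))
knobtop [530.6 346.1  98.3] [524. 339.  93.] [537. 355. 103.]
side corner (array([ 4.91537e+02,  1.74140e+01, -1.65000e-01]), np.float64(464.4)) clamp (array([ 5.01817e+02,  1.78218e+02, -1.60000e-01]), np.float64(134.5))
knobtop [531.7 342.4  96.4] [524. 336.  91.] [540. 352. 102.]
```

Emit:
jog_arm(fingers=[0, 0, 0, 0, 0, 0, 0, 0, 0, 0, 0, 0, 0, 0, 0, 0, 0, 0, 0, 0], delta_pos=[[-0.044, 0.03, 0], [-0.044, 0.03, 0], [-0.044, 0.03, 0], [-0.044, 0.02, 0], [-0.044, 0.02, 0], [-0.044, 0.02, 0], [-0.044, 0.02, 0], [-0.044, 0.01, 0], [-0.044, 0.01, 0], [-0.044, 0.01, 0], [-0.044, 0, 0], [-0.044, 0, 0], [-0.044, 0, 0], [-0.044, 0, 0], [-0.044, 0, 0], [-0.044, 0, 0], [-0.044, 0, 0], [-0.044, -0.01, 0], [-0.044, -0.01, 0], [-0.044, -0.01, 0]], twist=[0, 0, 0, 0, 0, 0, 0, 0, 0, 0, 0, 0, 0, 0, 0, 0, 0, 0, 0, 0])

```text
time: 4.85
tcp_pos: [383.4, -315.4, 231.4]
tcp_rot: [[-0.003, 1.0, 0.001], [1.0, 0.003, -0.0], [-0.0, 0.001, -1.0]]
force: [1.0, 0.6, 0.4]
finger_gap: 85.3
finger_force: 0.0
```

Emit:
jog_arm(fingers=[0, 0, 0, 0, 0, 0, 0, 0, 0, 0], delta_pos=[[-0.013, 0.005, 0.03], [0, 0, 0.04], [0, 0, 0.04], [0, 0, 0.04], [0, 0, 0.03], [0, 0, 0.02], [0, 0, 0.015], [0, 0, 0.01], [0, 0, 0], [0, 0, 0]], twist=[0, 0, 0, 0, 0, 0, 0, 0, 0, 0])

```text
time: 5.85
tcp_pos: [389.7, -327.0, 7.3]
tcp_rot: [[-0.001, 1.0, 0.001], [1.0, 0.001, -0.001], [-0.001, 0.001, -1.0]]
force: [1.0, -0.4, -0.5]
finger_gap: 85.4
finger_force: 0.0
```

Emit:
jog_arm(fingers=[0.25, 0.3, 0.3, 0.3], delta_pos=[[0, 0, 0], [0, 0, 0], [0, 0, 0], [0, 0, 0]], twist=[0, 0, 0, 0])

```text
time: 6.25
tcp_pos: [389.3, -326.7, 6.7]
tcp_rot: [[-0.0, 1.0, 0.0], [1.0, 0.0, -0.0], [-0.0, 0.0, -1.0]]
force: [-0.3, -0.3, 0.0]
finger_gap: 59.4
finger_force: 0.0
```

Run:
```python
from h import *
o=get_obs();print(o['tcp_pos'].round(1) if hasattr(o['tcp_pos'],'round') else o['tcp_pos'],o['finger_gap'],o['time'])
p,d=snap('side');cv2.imwrite('pics/s2.png',cv2.resize(p[280:384,130:290],None,fx=4,fy=4,interpolation=cv2.INTER_CUBIC)[:,:,::-1])
```

```text
[ 389.3 -326.7    6.7] 59.40290871587315 6.25
```

View pics/s2.png

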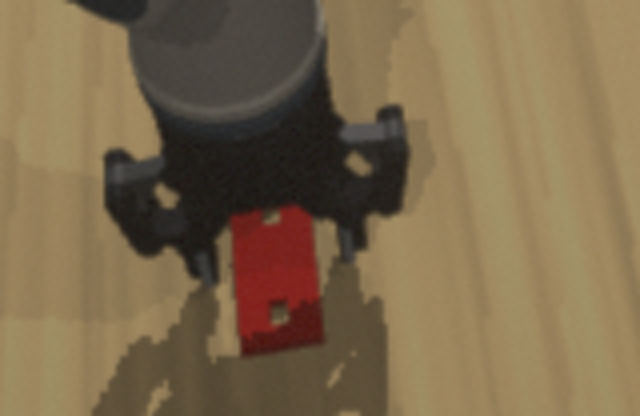

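The fingers straddle the red plate (plate at ~(278,280) in the crop), so I'll lower and grip.

Emit:
jog_arm(fingers=[0.3, 0.35, 0.5, 0.7, 0.7, 0.7, 0.7], delta_pos=[[0, 0, 0.003], [0, 0, 0.002], [0, 0, 0], [0, 0, 0], [0, 0, 0], [0, 0, 0], [0, 0, 0]], twist=[0, 0, 0, 0, 0, 0, 0])

```text
time: 7.0
tcp_pos: [389.1, -326.5, 1.1]
tcp_rot: [[0.0, 1.0, -0.0], [1.0, -0.0, 0.0], [0.0, -0.0, -1.0]]
force: [1.0, -0.1, -1.2]
finger_gap: 39.0
finger_force: 30.2
```

Emit:
jog_arm(fingers=[0.7, 0.7, 0.7, 0.7, 0.7, 0.7, 0.7, 0.7, 0.7, 0.7, 0.7, 0.7, 0.7], delta_pos=[[0, 0, -0.02], [0, 0, -0.025], [0.03, 0.006, 0], [0.03, 0.006, 0], [0.03, 0.006, 0], [0.03, 0.006, 0], [0.03, 0.006, 0], [0.03, 0.006, 0], [0.03, 0.006, 0], [0.03, 0.006, 0], [0.03, 0.006, 0], [0.0345, 0.005, 0], [0, 0, 0]], twist=[0, 0, 0, 0, 0, 0, 0, 0, 0, 0, 0, 0.1, 0.07])

```text
time: 8.3
tcp_pos: [448.4, -18.6, 46.3]
tcp_rot: [[0.169, 0.986, 0.0], [0.986, -0.169, 0.002], [0.002, -0.0, -1.0]]
force: [-0.1, -0.4, -0.4]
finger_gap: 38.7
finger_force: 30.5
```

Emit:
jog_arm(fingers=[0.7, 0.7, 0.7, 0.7], delta_pos=[[0, 0, 0.02], [0, 0, 0.015], [0, 0, 0.005], [0, 0, 0]], twist=[0, 0, 0, 0])

```text
time: 8.7
tcp_pos: [447.2, -22.2, 5.0]
tcp_rot: [[0.17, 0.986, -0.003], [0.986, -0.17, 0.0], [-0.0, -0.003, -1.0]]
force: [0.7, 0.1, -0.6]
finger_gap: 38.9
finger_force: 30.5
```

Run:
```python
from h import *
o=get_obs();print(o['tcp_pos'].round(1),o['finger_gap'],o['time'])
p,d=snap('side');q,_=snap('top')
a=cv2.resize(p[180:250,190:290],None,fx=4,fy=4,interpolation=cv2.INTER_CUBIC)
b=cv2.resize(q[165:235,210:310],None,fx=4,fy=4,interpolation=cv2.INTER_CUBIC)
cv2.imwrite('pics/s3.png',np.hstack([a,b])[:,:,::-1])
```

```text
[447.2 -22.2   5. ] 38.930697356855134 8.7
```

View pics/s3.png

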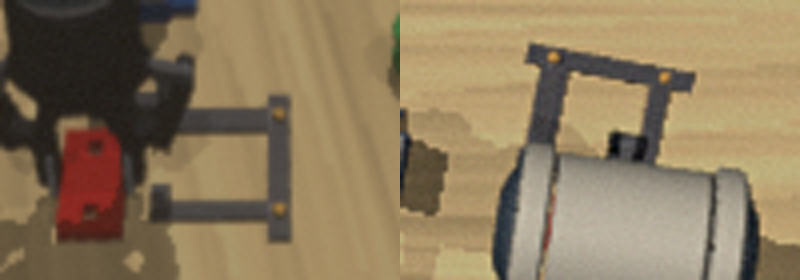

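Emit:
jog_arm(fingers=[0.7, 0.7, 0.7, 0.7, 0.7, 0.7, 0.7], delta_pos=[[0, 0, 0.003], [0.002, 0, 0], [0.001, 0, 0], [0.001, 0, 0], [0.001, 0, 0], [0.001, 0, 0], [0, 0, 0]], twist=[0, 0, 0, 0, 0, 0, 0], grip_force=20)

```text
time: 9.5
tcp_pos: [449.2, -16.0, 3.3]
tcp_rot: [[0.169, 0.986, 0.0], [0.986, -0.169, 0.0], [0.0, 0.0, -1.0]]
force: [0.0, -0.4, -0.4]
finger_gap: 38.2
finger_force: 30.5
```

Emit:
jog_arm(fingers=[0.7, 0.7, 0.7], delta_pos=[[0.001, 0, 0], [0.001, 0, 0], [0, 0, 0]], twist=[0, 0, 0])

```text
time: 9.8
tcp_pos: [449.5, -14.1, 3.3]
tcp_rot: [[0.169, 0.986, -0.0], [0.986, -0.169, 0.0], [0.0, -0.0, -1.0]]
force: [-0.7, -0.7, -1.3]
finger_gap: 38.8
finger_force: 30.5
```

Emit:
jog_arm(fingers=[0.7, 0.7, 0.7], delta_pos=[[0.001, 0, 0], [0.001, 0, 0], [0, 0, 0]], twist=[0, 0, 0])

```text
time: 10.1
tcp_pos: [449.9, -12.1, 3.3]
tcp_rot: [[0.169, 0.986, 0.0], [0.986, -0.169, 0.0], [0.0, 0.0, -1.0]]
force: [0.5, -1.1, -0.6]
finger_gap: 38.5
finger_force: 30.5
```

Emit:
jog_arm(fingers=[0.7, 0.7, 0.7], delta_pos=[[0.001, 0, 0], [0.001, 0, 0], [0, 0, 0]], twist=[0, 0, 0])

```text
time: 10.4
tcp_pos: [450.2, -10.1, 3.3]
tcp_rot: [[0.169, 0.986, 0.0], [0.986, -0.169, 0.0], [0.0, 0.0, -1.0]]
force: [-0.3, -1.1, -1.1]
finger_gap: 39.0
finger_force: 30.5
```

Emit:
jog_arm(fingers=[0.7, 0.7, 0.7], delta_pos=[[0.001, 0, 0], [0.001, 0, 0], [0, 0, 0]], twist=[0, 0, 0])

```text
time: 10.7
tcp_pos: [450.5, -8.2, 3.3]
tcp_rot: [[0.169, 0.986, 0.0], [0.986, -0.169, 0.0], [0.0, 0.0, -1.0]]
force: [1.1, -0.3, -0.7]
finger_gap: 38.5
finger_force: 30.5
```

Emit:
jog_arm(fingers=[0.7, 0.7, 0.7], delta_pos=[[0.001, 0, 0], [0.001, 0, 0], [0, 0, 0]], twist=[0, 0, 0])

```text
time: 11.0
tcp_pos: [450.9, -6.2, 3.3]
tcp_rot: [[0.169, 0.986, 0.0], [0.986, -0.169, 0.0], [0.0, 0.0, -1.0]]
force: [-1.1, -0.5, -0.6]
finger_gap: 38.7
finger_force: 30.5
```

Emit:
jog_arm(fingers=[0.7, 0.7, 0.7], delta_pos=[[0.001, 0, 0], [0.001, 0, 0], [0, 0, 0]], twist=[0, 0, 0])

```text
time: 11.3
tcp_pos: [451.2, -4.4, 3.3]
tcp_rot: [[0.169, 0.986, -0.0], [0.986, -0.169, -0.0], [-0.0, -0.0, -1.0]]
force: [-0.3, -0.9, -1.2]
finger_gap: 38.7
finger_force: 30.5
```

Emit:
jog_arm(fingers=[0.7, 0.7, 0.7], delta_pos=[[0.001, 0, 0], [0.001, 0, 0], [0, 0, 0]], twist=[0, 0, 0])

```text
time: 11.6
tcp_pos: [451.2, -4.2, 3.3]
tcp_rot: [[0.17, 0.985, -0.001], [0.985, -0.17, -0.004], [-0.004, -0.0, -1.0]]
force: [-1.9, -8.6, -0.7]
finger_gap: 38.7
finger_force: 30.6
```

Run:
```python
from h import *
o=get_obs();print(o['tcp_pos'].round(1),o['force'],o['time'])
p,d=snap('side');q=cv2.imread('pics/side0.png')[:,:,::-1]
a=cv2.resize(p[180:260,190:280],None,fx=4,fy=4,interpolation=cv2.INTER_CUBIC)
b=cv2.resize(q[180:260,190:280],None,fx=4,fy=4,interpolation=cv2.INTER_CUBIC)
cv2.imwrite('pics/s4.png',np.hstack([a,b])[:,:,::-1])
```

```text
[451.2  -4.2   3.3] [-1.90718132 -8.57647665 -0.66810473] 11.6
```

View pics/s4.png

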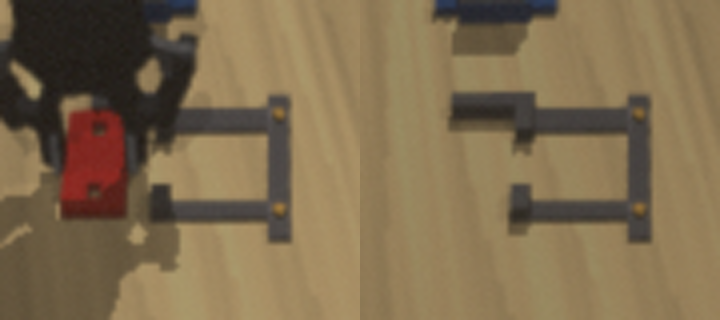

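The plate's far end (row ~112) is at the end fence, and its right edge (col 128) is ~12 mm short of the long fence (col 152). I'll slide towards +x.

Emit:
jog_arm(fingers=[0.7, 0.7, 0.7, 0.7, 0.7, 0.7], delta_pos=[[-0.0015, 0, 0], [0, 0.002, 0], [0, 0.002, 0], [0, 0.002, 0], [0, 0.002, 0], [0, 0, 0]], twist=[0, 0, 0, 0, 0, 0])

```text
time: 12.25
tcp_pos: [458.7, -5.6, 2.8]
tcp_rot: [[0.169, 0.986, -0.002], [0.986, -0.169, -0.001], [-0.001, -0.002, -1.0]]
force: [-3.1, -4.0, -0.8]
finger_gap: 38.6
finger_force: 30.5
```

Emit:
jog_arm(fingers=[0.7, 0.7, 0.7], delta_pos=[[0, 0.001, 0], [0, 0.001, 0], [0, 0, 0]], twist=[0, 0, 0])

```text
time: 12.55
tcp_pos: [460.5, -5.9, 2.7]
tcp_rot: [[0.169, 0.986, -0.002], [0.986, -0.169, -0.001], [-0.001, -0.002, -1.0]]
force: [-3.4, -4.5, -1.4]
finger_gap: 38.7
finger_force: 30.5
```

Emit:
jog_arm(fingers=[0.7, 0.7, 0.7], delta_pos=[[0, 0.001, 0], [0, 0.001, 0], [0, 0, 0]], twist=[0, 0, 0])

```text
time: 12.85
tcp_pos: [462.5, -6.3, 2.7]
tcp_rot: [[0.169, 0.986, -0.002], [0.986, -0.169, -0.001], [-0.001, -0.002, -1.0]]
force: [-4.1, -3.5, -1.1]
finger_gap: 39.0
finger_force: 30.5
```

Emit:
jog_arm(fingers=[0.7, 0.7, 0.7], delta_pos=[[0, 0.001, 0], [0, 0.001, 0], [0, 0, 0]], twist=[0, 0, 0])

```text
time: 13.15
tcp_pos: [464.4, -6.6, 2.7]
tcp_rot: [[0.169, 0.986, -0.002], [0.986, -0.169, -0.001], [-0.001, -0.002, -1.0]]
force: [-3.4, -4.3, -1.3]
finger_gap: 39.2
finger_force: 30.5
```

Emit:
jog_arm(fingers=[0.7, 0.7, 0.7], delta_pos=[[0, 0.001, 0], [0, 0.001, 0], [0, 0, 0]], twist=[0, 0, 0])

```text
time: 13.45
tcp_pos: [466.1, -6.9, 2.6]
tcp_rot: [[0.169, 0.986, -0.003], [0.986, -0.169, -0.001], [-0.001, -0.003, -1.0]]
force: [-5.8, -3.9, -0.3]
finger_gap: 38.6
finger_force: 30.6
```

Emit:
jog_arm(fingers=[0.7, 0.7, 0.7], delta_pos=[[0, 0.001, 0], [0, 0.001, 0], [0, 0, 0]], twist=[0, 0, 0])

```text
time: 13.75
tcp_pos: [466.3, -6.9, 2.5]
tcp_rot: [[0.17, 0.985, -0.008], [0.986, -0.17, -0.0], [-0.001, -0.008, -1.0]]
force: [-12.5, -2.3, 5.9]
finger_gap: 39.0
finger_force: 31.1
```

Emit:
jog_arm(fingers=[0.7, 0.7, 0.7], delta_pos=[[0, 0.001, 0], [0, 0.001, 0], [0, 0, 0]], twist=[0, 0, 0])

```text
time: 14.05
tcp_pos: [466.4, -6.9, 2.4]
tcp_rot: [[0.17, 0.985, -0.012], [0.986, -0.17, 0.001], [-0.001, -0.012, -1.0]]
force: [-20.4, -1.8, 11.0]
finger_gap: 39.0
finger_force: 31.6
```

Emit:
jog_arm(fingers=[0.7, 0.7, 0.7, 0.7], delta_pos=[[0, -0.001, 0], [0.001, -0.001, 0], [0.001, 0, 0], [0, 0, 0]], twist=[0, 0, 0, 0])

```text
time: 14.45
tcp_pos: [466.3, -6.8, 2.4]
tcp_rot: [[0.17, 0.985, -0.008], [0.985, -0.17, -0.004], [-0.005, -0.007, -1.0]]
force: [-13.9, -10.2, 4.5]
finger_gap: 38.9
finger_force: 31.1
```

Emit:
jog_arm(fingers=[0.48, 0.43, 0.4, 0.4, 0.4, 0.4], delta_pos=[[0, 0, 0], [0, 0, 0], [0, 0, 0], [0, 0, 0], [0, 0, 0], [0, 0, 0]], twist=[0, 0, 0, 0, 0, 0])

```text
time: 15.05
tcp_pos: [469.5, -4.8, 3.3]
tcp_rot: [[0.169, 0.986, 0.0], [0.986, -0.169, 0.0], [0.0, 0.0, -1.0]]
force: [-0.1, -0.3, -0.1]
finger_gap: 51.3
finger_force: 0.0
```

Run:
```python
from h import *
o=get_obs();print(o['tcp_pos'].round(1),o['force'],o['time'],o['finger_gap'])
p,d=snap('side');print(plate('side','red'))
cv2.imwrite('pics/s5.png',cv2.resize(p[185:255,190:280],None,fx=6,fy=6,interpolation=cv2.INTER_CUBIC)[:,:,::-1])
```

```text
[469.5  -4.8   3.3] [-0.11905462 -0.29001187 -0.07935841] 15.05 51.25517246755296
(0.68, 467.9, -11.3, 86.8, 40.6, np.float64(1.394))
```

View pics/s5.png

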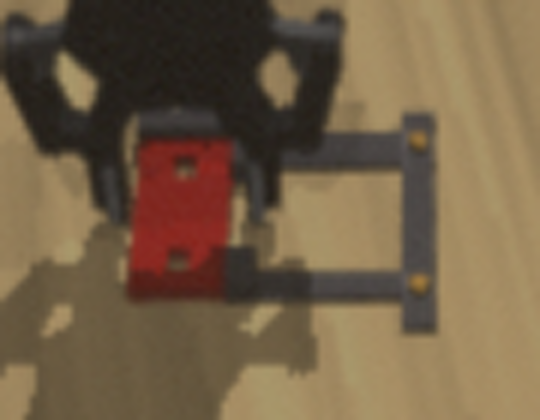

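The plate (crop (185,220)) abuts the near fence piece at (240,275) and the end fence at (190,125), square. Now I'll regrip and lift.

Emit:
jog_arm(fingers=[0.4, 0.4, 0.5, 0.7, 0.7, 0.7, 0.7], delta_pos=[[-0.0037, -0.0026, 0.0015], [0, 0, 0], [0, 0, 0], [0, 0, 0], [0, 0, 0], [0, 0, 0], [0, 0, 0]], twist=[0, 0, 0, 0, 0, 0, 0], grip_force=30)

```text
time: 15.85
tcp_pos: [466.0, -8.2, 2.0]
tcp_rot: [[0.169, 0.986, -0.0], [0.986, -0.169, -0.0], [-0.0, -0.0, -1.0]]
force: [-3.3, -1.2, 4.6]
finger_gap: 38.7
finger_force: 30.7
```

Emit:
jog_arm(fingers=[0.7, 0.7, 0.7, 0.7, 0.7, 0.7, 0.7], delta_pos=[[0, 0, -0.005], [0, 0, -0.02], [0, 0, -0.04], [0, 0, -0.04], [0, 0, -0.03], [0, 0, 0], [0, 0, 0]], twist=[0, 0, 0, 0, 0, 0, 0])

```text
time: 16.55
tcp_pos: [466.7, -8.0, 137.3]
tcp_rot: [[0.169, 0.986, 0.002], [0.986, -0.169, 0.0], [0.0, 0.002, -1.0]]
force: [-0.1, -0.2, -3.2]
finger_gap: 38.6
finger_force: 30.5
```

Run:
```python
from fit import *
import fit
o=get_obs();print(o['tcp_pos'].round(1),o['time'],o['finger_gap'])
p,d=snap('side');q,_=snap('top')
print(pin('side','red_c',135),pin('top','red_c',135),'pl',plate('side','red',139))
print('corner nets',pin('side','corner',0),pin('side','corner_seat',4),pin('top','corner',0),pin('top','corner_seat',4))
for n,im in(('side',p),('top',q)): print(n,clamp(n,im),pin(n,'pin_a',62,2))
# pins: crop
a=cv2.resize(p[130:190,200:250],None,fx=8,fy=8,interpolation=cv2.INTER_CUBIC)
b=cv2.resize(cv2.imread('pics/top0.png')[185:220,155:217,::-1],None,fx=6.4,fy=6.4,interpolation=cv2.INTER_CUBIC)
im=np.zeros((480,800,3),np.uint8);im[:,:400]=a;im[:b.shape[0],400:400+b.shape[1]]=b[:,:400]
cv2.imwrite('pics/s6.png',im[:,:,::-1])
```

```text
[466.7  -8.  137.3] 16.55 38.62738915960077
[(0.66, array([468.9,  -4.7, 135. ]))] [] pl (0.82, 468.9, -8.0, 86.9, 41.3, np.float64(1.391))
corner nets [(0.59, array([504.9,  21.8,   0. ]))] [(0.78, array([464.9, -19.3,   4. ]))] [(0.45, array([525.8, 371.1,   0. ]))] [(0.3, array([506.1, 220.8,   4. ]))]
side (array([ 5.17980e+02,  1.41631e+02, -2.69000e-01]), np.float64(104.0)) [(0.67, array([497.1, 166.8,  62. ])), (0.62, array([504.3, 198.4,  62. ]))]
top (array([ 5.01081e+02,  1.81790e+02, -1.63000e-01]), np.float64(333.8)) [(0.88, array([498.2, 149.8,  62. ])), (0.62, array([508.2, 207.6,  62. ]))]
```

View pics/s6.png

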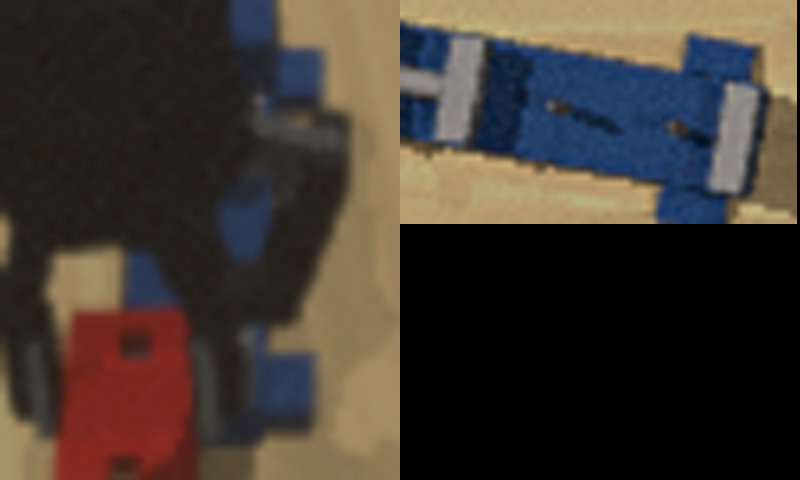

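The plate is held above the corner, with its slots at crop (135,343) and (125,465). In the top crop the pin tips are at about (555,105) and (678,128). I'll refine with those pins and an intensity profile across the end fence.

Run:
```python
from fit import *
for n in('top','side'):
    g=cv2.imread('pics/%s0.png'%n)[:,:,::-1].max(2).astype(np.float32)
    for z in ((14,)):
        print(n,'y:',[(y,int(samp(n,g,box(-38,-6,y-.5,y+.5,z,.5),(491.2,22,-.172)))) for y in range(-12,24,2)])
        print(n,'x@near:',[(x,int(samp(n,g,box(x-.5,x+.5,-80,-70,z,.5),(491.2,22,-.172)))) for x in range(-12,20,2)])
A=ray('top',198.4,205.0,61);B=ray('top',179.2,201.4,61);print(A,B,(A+B)/2,np.arctan2(-(B-A)[0],(B-A)[1]))
p=cv2.imread('pics/side0.png')
cv2.imwrite('pics/s7.png',cv2.resize(p[125:190,200:250],None,fx=9,fy=9,interpolation=cv2.INTER_CUBIC))
```

```text
top y: [(-12, 181), (-10, 181), (-8, 180), (-6, 180), (-4, 181), (-2, 178), (0, 146), (2, 118), (4, 113), (6, 110), (8, 93), (10, 75), (12, 70), (14, 69), (16, 68), (18, 76), (20, 111), (22, 154)]
top x@near: [(-12, 181), (-10, 181), (-8, 181), (-6, 180), (-4, 180), (-2, 152), (0, 107), (2, 82), (4, 78), (6, 80), (8, 81), (10, 83), (12, 89), (14, 104), (16, 113), (18, 116)]
side y: [(-12, 107), (-10, 99), (-8, 91), (-6, 83), (-4, 69), (-2, 57), (0, 52), (2, 49), (4, 49), (6, 53), (8, 57), (10, 63), (12, 67), (14, 69), (16, 76), (18, 87), (20, 110), (22, 137)]
side x@near: [(-12, 151), (-10, 151), (-8, 151), (-6, 149), (-4, 145), (-2, 141), (0, 134), (2, 108), (4, 82), (6, 68), (8, 65), (10, 64), (12, 64), (14, 64), (16, 75), (18, 86)]
[494.94947349 150.10988723  61.        ] [504.23378779 202.4879812   61.        ] [499.59163064 176.29893422  61.        ] -0.17543347072962132
```

View pics/s7.png

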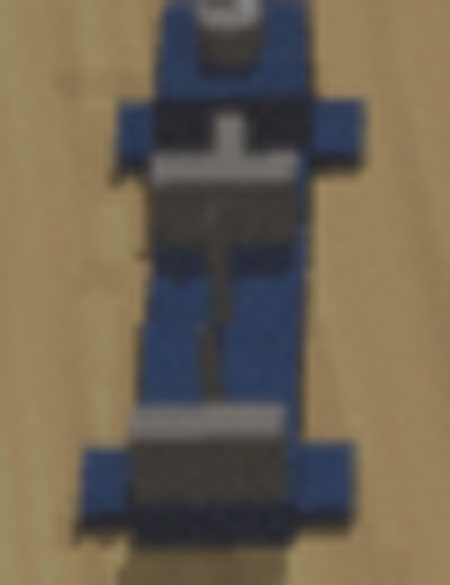

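The side crop shows pin lines from base (222,320) up to about (213,210), and from (213,400) up to (208,325). I'll run profiles across the clamp's jaw and bed edges.

Run:
```python
from fit import *
P=(500,178,-.172)
for n in('top','side'):
    I=cv2.imread('pics/%s0.png'%n).astype(np.float32);r=I[:,:,2];b=I[:,:,0]-I[:,:,2]
    print(n,'jaw red y:',[(y,int(samp(n,r,box(-18,18,y-.5,y+.5,46,.5),P))) for y in range(-72,-32,2)])
    print(n,'mjaw red y:',[(y,int(samp(n,r,box(8,20,y-.5,y+.5,46.5,.5),P))) for y in range(48,90,2)])
    for y0,y1 in((-28,-14),(20,40)):
        print(n,y0,'bed x:',[(x,int(samp(n,b,box(x-.5,x+.5,y0,y1,20,.5),P))) for x in list(range(-36,-16,2))+list(range(16,38,2))])
    print(n,'jaw red x:',[(x,int(samp(n,r,box(x-.5,x+.5,-57,-48,46,.5),P))) for x in list(range(-36,-16,2))+list(range(16,38,2))])
    if n=='top': print('pin x',[[(x,int(samp(n,b,box(x-.5,x+.5,y-3,y+3,50,.5),P))) for x in range(-10,11,2)] for y in(-26,26)])
for v in((223.1,161.1),(223.8,147.8)): print(ray('side',*v,62))
```

```text
top jaw red y: [(-72, 114), (-70, 114), (-68, 116), (-66, 117), (-64, 112), (-62, 78), (-60, 45), (-58, 66), (-56, 116), (-54, 140), (-52, 142), (-50, 140), (-48, 141), (-46, 142), (-44, 122), (-42, 71), (-40, 36), (-38, 25), (-36, 25), (-34, 27)]
top mjaw red y: [(48, 21), (50, 18), (52, 21), (54, 18), (56, 16), (58, 21), (60, 40), (62, 69), (64, 113), (66, 139), (68, 142), (70, 141), (72, 141), (74, 141), (76, 123), (78, 74), (80, 36), (82, 24), (84, 27), (86, 32), (88, 31)]
top -28 bed x: [(-36, 15), (-34, 13), (-32, 12), (-30, 13), (-28, 8), (-26, 12), (-24, 34), (-22, 61), (-20, 68), (-18, 68), (16, 70), (18, 71), (20, 72), (22, 70), (24, 59), (26, 28), (28, 15), (30, 15), (32, 15), (34, 17), (36, 18)]
top 20 bed x: [(-36, -66), (-34, -69), (-32, -70), (-30, -71), (-28, -63), (-26, -38), (-24, 20), (-22, 67), (-20, 72), (-18, 69), (16, 71), (18, 72), (20, 73), (22, 68), (24, 29), (26, -36), (28, -71), (30, -73), (32, -70), (34, -65), (36, -63)]
top jaw red x: [(-36, 66), (-34, 71), (-32, 71), (-30, 72), (-28, 72), (-26, 65), (-24, 58), (-22, 92), (-20, 131), (-18, 136), (16, 135
[... 933 characters left out ...]
), (16, -5), (18, -4), (20, -2), (22, 6), (24, 19), (26, 19), (28, -15), (30, -41), (32, -54), (34, -56), (36, -55)]
side 20 bed x: [(-36, -57), (-34, -57), (-32, -57), (-30, -57), (-28, -57), (-26, -50), (-24, -26), (-22, 11), (-20, 32), (-18, 39), (16, 43), (18, 43), (20, 43), (22, 41), (24, 34), (26, 10), (28, -21), (30, -45), (32, -55), (34, -57), (36, -57)]
side jaw red x: [(-36, 143), (-34, 143), (-32, 144), (-30, 146), (-28, 147), (-26, 146), (-24, 142), (-22, 132), (-20, 117), (-18, 108), (16, 105), (18, 104), (20, 105), (22, 102), (24, 89), (26, 72), (28, 58), (30, 77), (32, 110), (34, 137), (36, 140)]
[499.25670539 150.7106916   62.        ]
[507.99220793 206.60787812  62.        ]
```

Both cameras put the clamp at about (501.2,180.1), yaw −0.168. The contacts put the corner seat at TCP (466.2,−7.6), which agrees with the corner's image position. Moving over the pins.

Emit:
jog_arm(fingers=[0.7, 0.7, 0.7, 0.7, 0.7, 0.7, 0.7, 0.7, 0.7, 0.7, 0.7, 0.7, 0.7], delta_pos=[[0.02, 0, 0], [0.03, 0, 0], [0.03, 0, 0], [0.03, 0, 0], [0.03, 0, 0], [0.03, 0, 0], [0.0207, 0.0022, 0], [0, 0, 0.02], [0, 0, 0.02], [0, 0, 0.02], [0, 0, 0.009], [0, 0, 0], [0, 0, 0]], twist=[0, 0, 0, 0, 0, 0, 0, 0, 0, 0, 0, 0, 0])

```text
time: 18.4
tcp_pos: [501.0, 179.5, 68.6]
tcp_rot: [[0.169, 0.986, 0.001], [0.986, -0.169, 0.0], [0.0, 0.001, -1.0]]
force: [0.7, 0.7, -0.2]
finger_gap: 38.7
finger_force: 30.5
```

Run:
```python
from h import *
o=get_obs();print(o['tcp_pos'].round(2),np.round(o['tcp_rot'],3).tolist(),o['time'])
p,d=snap('side');q,_=snap('top')
a=cv2.resize(p[115:190,195:255],None,fx=7,fy=7,interpolation=cv2.INTER_CUBIC)
cv2.imwrite('pics/s8.png',a[:,:,::-1])
```

```text
[500.99 179.49  68.6 ] [[0.169, 0.986, 0.001], [0.986, -0.169, 0.0], [0.0, 0.001, -1.0]] 18.4
```

View pics/s8.png

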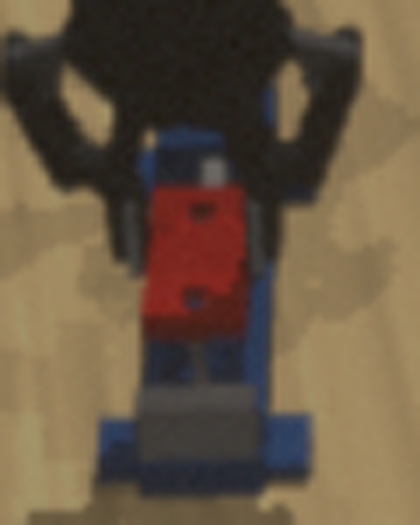

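The plate (crop (195,255)) sits over the pins: pin a shows centred below it at (200,360). Descending with force checks.

Emit:
jog_arm(fingers=[0.7, 0.7, 0.7, 0.7, 0.7, 0.7], delta_pos=[[0, 0, 0.002], [0, 0, 0.002], [0, 0, 0.002], [0, 0, 0.002], [0, 0, 0.002], [0, 0, 0]], twist=[0, 0, 0, 0, 0, 0])

```text
time: 19.1
tcp_pos: [500.4, 179.4, 57.2]
tcp_rot: [[0.169, 0.986, -0.001], [0.986, -0.169, -0.0], [-0.0, -0.001, -1.0]]
force: [0.2, -0.4, -0.7]
finger_gap: 38.8
finger_force: 30.5
```

Emit:
jog_arm(fingers=[0.7, 0.7, 0.7, 0.7, 0.7], delta_pos=[[0, 0, 0.002], [0, 0, 0.002], [0, 0, 0.002], [0, 0, 0.002], [0, 0, 0]], twist=[0, 0, 0, 0, 0])

```text
time: 19.6
tcp_pos: [500.4, 179.4, 49.3]
tcp_rot: [[0.169, 0.986, -0.001], [0.986, -0.169, -0.0], [-0.0, -0.001, -1.0]]
force: [-0.5, 0.7, -0.5]
finger_gap: 38.8
finger_force: 30.5
```

Emit:
jog_arm(fingers=[0.7, 0.7, 0.7, 0.7, 0.7, 0.7, 0.7, 0.7], delta_pos=[[0, 0, 0.004], [0, 0, 0.004], [0, 0, 0.004], [0, 0, 0.004], [0, 0, 0.004], [0, 0, 0.003], [0, 0, 0.003], [0, 0, 0]], twist=[0, 0, 0, 0, 0, 0, 0, 0])

```text
time: 20.4
tcp_pos: [500.3, 179.4, 23.2]
tcp_rot: [[0.169, 0.986, -0.001], [0.986, -0.169, -0.0], [-0.0, -0.001, -1.0]]
force: [-0.4, -1.0, -1.7]
finger_gap: 38.8
finger_force: 30.5
```

Emit:
jog_arm(fingers=[0.48, 0.44, 0.4, 0.4, 0.4], delta_pos=[[0, 0, 0], [0, 0, 0], [0, 0, 0], [0, 0, 0], [0, 0, 0]], twist=[0, 0, 0, 0, 0])

```text
time: 20.9
tcp_pos: [500.7, 179.5, 23.9]
tcp_rot: [[0.169, 0.986, 0.0], [0.986, -0.169, 0.0], [0.0, 0.0, -1.0]]
force: [-0.1, 0.3, 0.3]
finger_gap: 51.4
finger_force: 0.0
```

Emit:
jog_arm(fingers=[0.4, 0.2, 0, 0, 0, 0, 0, 0, 0, 0, 0, 0], delta_pos=[[0, 0, -0.015], [0, 0, -0.03], [0, 0, -0.04], [0, 0, -0.04], [-0.03, 0, -0.02], [-0.04, 0, 0], [-0.04, 0, 0], [-0.04, 0, 0], [-0.04, 0, 0], [-0.03, 0, 0], [0, 0, 0], [0, 0, 0]], twist=[0, 0, 0, 0, 0, 0, 0, 0, 0, 0, 0, 0])

```text
time: 22.1
tcp_pos: [463.5, -37.7, 169.9]
tcp_rot: [[0.171, 0.985, 0.001], [0.985, -0.171, 0.0], [0.001, 0.001, -1.0]]
force: [-1.0, 0.4, 1.0]
finger_gap: 85.0
finger_force: 0.0
```

Run:
```python
from h import *
o=get_obs();print(o['tcp_pos'].round(2),o['time'])
p,d=snap('side');q,e=snap('top')
for n in('top','side'): print(n,plate(n,'blue'),pin(n,'blue_c',4),'red',plate(n,'red',28),pin(n,'red_c',24),'jar etc',[pin(n,c,0) for c in('spool','lure','jar')])
for n,dd in(('top',e),('side',d)):
    C=cloud(n,dd,outline_of('red',n)[0]['mask']);print(n,'red z',np.percentile(C[:,2],[10,50,90]).round(1),len(C))
a=cv2.resize(p[115:190,195:255],None,fx=5,fy=5,interpolation=cv2.INTER_CUBIC)
b=cv2.resize(q[180:225,120:220],None,fx=5,fy=5,interpolation=cv2.INTER_CUBIC)
im=np.zeros((375,800,3),np.uint8);im[:375,:300]=a;im[:225,300:800]=b
cv2.imwrite('pics/s9.png',im[:,:,::-1])
```

```text
[463.48 -37.66 169.92] 22.1
top (0.69, 628.6, -219.3, 79.8, 37.1, np.float64(-1.562)) [(0.56, array([ 624.7, -222. ,    4. ]))] red (0.83, 501.9, 179.3, 83.8, 39.2, np.float64(1.384)) [(0.55, array([505. , 217.6,  24. ]))] jar etc [[(0.76, array([682.1,  45.1,   0. ]))], [(0.63, array([703.3, -65.7,   0. ]))], [(0.63, array([701.5, 164.1,   0. ]))]]
side (0.58, 630.6, -224.3, 87.8, 41.6, np.float64(-1.564)) [(0.94, array([ 632.7, -219.1,    4. ]))] red (0.62, 511.8, 171.8, 26.0, 14.0, np.float64(1.439)) [(0.63, array([501.4, 185.4,  24. ]))] jar etc [[(0.82, array([683.4,  53.2,  -0. ]))], [(0.78, array([710.9, -61.6,   0. ]))], [(0.62, array([703.9, 168.2,   0. ]))]]
top red z [22.4 26.  29.8] 374
side red z [25.9 27.5 29.2] 63
```

View pics/s9.png

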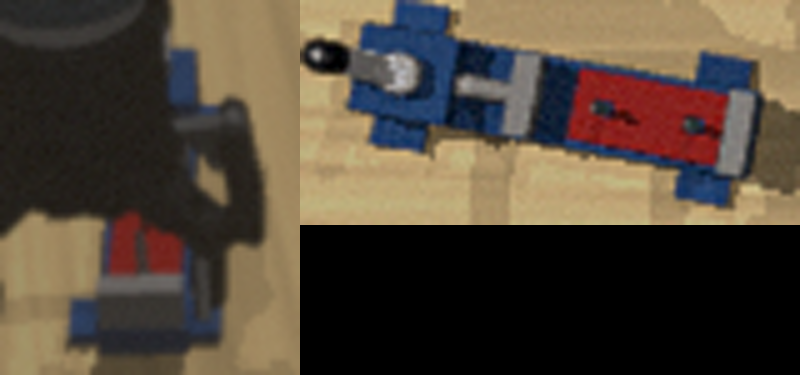

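Red is down on both pins, flush (crop (650,115)). Now blue at about (629.5,−220.5).

Emit:
jog_arm(fingers=[0, 0, 0, 0, 0, 0, 0, 0, 0, 0, 0, 0, 0.2, 0.3, 0.3], delta_pos=[[0, 0, 0], [0, 0, 0], [-0.03, 0.027, 0], [-0.03, 0.027, 0], [-0.03, 0.027, 0], [-0.03, 0.027, 0], [-0.03, 0.028, 0], [-0.0328, 0.03, 0], [0, 0, 0.035], [0, 0, 0.04], [0, 0, 0.04], [0, 0, 0.03], [0, 0, 0.015], [0, 0, 0], [0, 0, 0]], twist=[-0.1, -0.071, 0, 0, 0, 0, 0, 0, 0, 0, 0, 0, 0, 0, 0])

```text
time: 24.5
tcp_pos: [630.3, -220.3, 10.4]
tcp_rot: [[-0.001, 1.0, 0.002], [1.0, 0.001, -0.001], [-0.001, 0.002, -1.0]]
force: [1.2, 0.2, -0.1]
finger_gap: 59.6
finger_force: 0.0
```

Emit:
jog_arm(fingers=[0.3, 0.3, 0.5, 0.7, 0.7, 0.7, 0.7], delta_pos=[[0, 0, 0.005], [0, 0, 0.0035], [0, 0, 0], [0, 0, 0], [0, 0, 0], [0, 0, 0], [0, 0, 0]], twist=[0, 0, 0, 0, 0, 0, 0], grip_force=30)

```text
time: 25.2
tcp_pos: [629.9, -220.1, 1.0]
tcp_rot: [[-0.001, 1.0, 0.001], [1.0, 0.001, -0.0], [-0.0, 0.001, -1.0]]
force: [-0.5, -0.2, 3.8]
finger_gap: 38.6
finger_force: 30.8
```

Emit:
jog_arm(fingers=[0.7, 0.7, 0.7, 0.7, 0.7, 0.7, 0.7, 0.7, 0.7, 0.7, 0.7, 0.7, 0.7, 0.7, 0.7, 0.7], delta_pos=[[0, 0, -0.02], [0, 0, -0.03], [0.026, -0.0215, 0], [0.026, -0.0215, 0], [0.026, -0.0215, 0], [0.026, -0.0215, 0], [0.026, -0.0215, 0], [0.026, -0.0215, 0], [0.026, -0.0215, 0], [0.026, -0.022, 0], [0, 0, 0], [0, 0, 0], [0, 0, 0.02], [0, 0, 0.02], [0, 0, 0.006], [0, 0, 0]], twist=[0, 0, 0, 0, 0, 0, 0, 0, 0, 0, 0.1, 0.072, 0, 0, 0, 0])

```text
time: 26.8
tcp_pos: [455.8, -12.1, 3.0]
tcp_rot: [[0.17, 0.985, -0.003], [0.985, -0.17, 0.0], [-0.0, -0.003, -1.0]]
force: [-0.6, 1.2, -0.5]
finger_gap: 39.0
finger_force: 30.5
```

Emit:
jog_arm(fingers=[0.7, 0.7, 0.7, 0.7, 0.7, 0.7], delta_pos=[[0, 0, 0.001], [0.001, 0, 0], [0.001, 0, 0], [0.001, 0, 0], [0.001, 0, 0], [0, 0, 0]], twist=[0, 0, 0, 0, 0, 0], grip_force=20)

```text
time: 27.4
tcp_pos: [457.6, -8.1, 3.4]
tcp_rot: [[0.17, 0.985, 0.0], [0.985, -0.17, 0.0], [0.0, 0.0, -1.0]]
force: [-0.6, -0.6, -0.6]
finger_gap: 38.9
finger_force: 30.5
```

Emit:
jog_arm(fingers=[0.7, 0.7, 0.7], delta_pos=[[0.001, 0, 0], [0.001, 0, 0], [0, 0, 0]], twist=[0, 0, 0])

```text
time: 27.7
tcp_pos: [457.9, -6.1, 3.3]
tcp_rot: [[0.17, 0.985, -0.0], [0.985, -0.17, 0.0], [0.0, -0.0, -1.0]]
force: [-1.4, 0.4, -1.1]
finger_gap: 38.6
finger_force: 30.5
```

Emit:
jog_arm(fingers=[0.7, 0.7, 0.7], delta_pos=[[0.001, 0, 0], [0.001, 0, 0], [0, 0, 0]], twist=[0, 0, 0])

```text
time: 28.0
tcp_pos: [458.1, -4.9, 3.3]
tcp_rot: [[0.17, 0.985, -0.0], [0.985, -0.17, -0.001], [-0.001, -0.0, -1.0]]
force: [-1.5, -3.9, -0.0]
finger_gap: 39.1
finger_force: 30.6
```

Emit:
jog_arm(fingers=[0.7, 0.7, 0.7, 0.7, 0.7, 0.7, 0.7], delta_pos=[[-0.0005, 0, 0.0012], [0, 0.0015, 0], [0, 0.0015, 0], [0, 0.0015, 0], [0, 0.0015, 0], [0, 0.0015, 0], [0, 0, 0]], twist=[0, 0, 0, 0, 0, 0, 0])

```text
time: 28.7
tcp_pos: [465.5, -6.2, 1.9]
tcp_rot: [[0.17, 0.985, -0.0], [0.985, -0.17, -0.0], [-0.0, -0.0, -1.0]]
force: [-2.0, -3.7, -0.7]
finger_gap: 38.8
finger_force: 30.5
```

Emit:
jog_arm(fingers=[0.7, 0.7, 0.7], delta_pos=[[0, 0.001, 0], [0, 0.001, 0], [0, 0, 0]], twist=[0, 0, 0])

```text
time: 29.0
tcp_pos: [466.3, -6.4, 1.8]
tcp_rot: [[0.17, 0.985, -0.003], [0.985, -0.17, 0.0], [-0.0, -0.003, -1.0]]
force: [-8.3, -2.5, 1.9]
finger_gap: 39.4
finger_force: 30.8
```

Emit:
jog_arm(fingers=[0.7, 0.7, 0.7], delta_pos=[[0, 0.001, 0], [0, 0.001, 0], [0, 0, 0]], twist=[0, 0, 0])

```text
time: 29.3
tcp_pos: [466.5, -6.4, 1.6]
tcp_rot: [[0.171, 0.985, -0.008], [0.985, -0.171, 0.001], [-0.0, -0.008, -1.0]]
force: [-15.9, -1.2, 7.0]
finger_gap: 38.8
finger_force: 31.3
```

Same seat. Now a push into the end fence, ease off, and release.

Emit:
jog_arm(fingers=[0.7, 0.7, 0.7, 0.7], delta_pos=[[0.001, -0.001, 0], [0.001, 0, 0], [0, 0, 0], [0, 0, 0]], twist=[0, 0, 0, 0])

```text
time: 29.7
tcp_pos: [466.4, -6.3, 1.7]
tcp_rot: [[0.171, 0.985, -0.006], [0.985, -0.171, -0.003], [-0.004, -0.005, -1.0]]
force: [-13.0, -9.6, 5.0]
finger_gap: 39.0
finger_force: 31.1
```

Emit:
jog_arm(fingers=[0.48, 0.43, 0.4, 0.4, 0.4, 0.4], delta_pos=[[0, 0, 0], [0, 0, 0], [0, 0, 0], [0, 0, 0], [0, 0, 0], [0, 0, 0]], twist=[0, 0, 0, 0, 0, 0])

```text
time: 30.3
tcp_pos: [469.0, -4.4, 2.2]
tcp_rot: [[0.17, 0.985, 0.0], [0.985, -0.17, 0.0], [0.0, 0.0, -1.0]]
force: [0.2, -0.0, 0.9]
finger_gap: 51.2
finger_force: 0.0
```

Run:
```python
from h import *
p,d=snap('side');print(plate('side','blue'))
cv2.imwrite('pics/s10.png',cv2.resize(p[185:255,190:280],None,fx=6,fy=6,interpolation=cv2.INTER_CUBIC)[:,:,::-1])
```

```text
(0.96, 468.0, -11.4, 86.8, 40.7, np.float64(1.394))
```

View pics/s10.png

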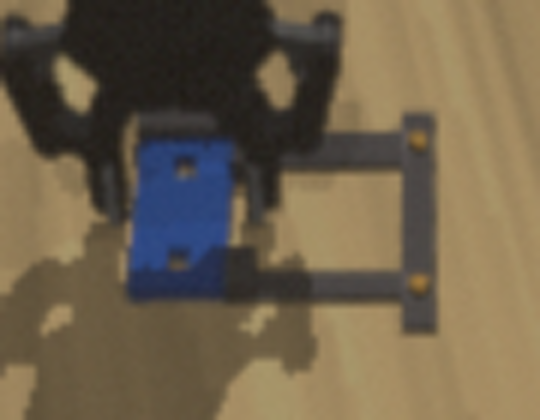

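Blue sits at the same place red did (1.394 rad, same centre). Regrip, lift, and carry with red's offsets.

Emit:
jog_arm(fingers=[0.4, 0.4, 0.5, 0.7, 0.7, 0.7, 0.7], delta_pos=[[-0.004, -0.002, 0], [0, 0, 0], [0, 0, 0], [0, 0, 0], [0, 0, 0], [0, 0, 0], [0, 0, 0]], twist=[0, 0, 0, 0, 0, 0, 0], grip_force=30)

```text
time: 31.1
tcp_pos: [466.0, -8.3, 2.3]
tcp_rot: [[0.17, 0.985, -0.0], [0.985, -0.17, -0.0], [-0.0, -0.0, -1.0]]
force: [-3.4, -1.4, 4.9]
finger_gap: 38.8
finger_force: 30.7
```

Emit:
jog_arm(fingers=[0.7, 0.7, 0.7, 0.7, 0.7, 0.7, 0.7], delta_pos=[[0, 0, -0.005], [0, 0, -0.02], [0, 0, -0.04], [0, 0, -0.04], [0, 0, -0.03], [0, 0, 0], [0, 0, 0]], twist=[0, 0, 0, 0, 0, 0, 0])

```text
time: 31.8
tcp_pos: [466.7, -8.1, 137.5]
tcp_rot: [[0.17, 0.985, 0.002], [0.985, -0.17, 0.0], [0.0, 0.002, -1.0]]
force: [1.2, 0.2, -1.5]
finger_gap: 38.9
finger_force: 30.4
```

Emit:
jog_arm(fingers=[0.7, 0.7, 0.7, 0.7, 0.7, 0.7, 0.7, 0.7, 0.7, 0.7, 0.7, 0.7, 0.7], delta_pos=[[0.02, 0, 0], [0.03, 0, 0], [0.03, 0, 0], [0.03, 0, 0], [0.03, 0, 0], [0.03, 0, 0], [0.0207, 0.002, 0], [0, 0, 0.02], [0, 0, 0.02], [0, 0, 0.02], [0, 0, 0.009], [0, 0, 0], [0, 0, 0]], twist=[0, 0, 0, 0, 0, 0, 0, 0, 0, 0, 0, 0, 0])

```text
time: 33.1
tcp_pos: [500.5, 179.3, 68.0]
tcp_rot: [[0.17, 0.985, -0.0], [0.985, -0.17, -0.0], [-0.0, -0.0, -1.0]]
force: [-0.7, -0.3, 0.0]
finger_gap: 38.6
finger_force: 30.4
```

Emit:
jog_arm(fingers=[0.7, 0.7, 0.7, 0.7, 0.7, 0.7], delta_pos=[[0, 0, 0.002], [0, 0, 0.002], [0, 0, 0.002], [0, 0, 0.002], [0, 0, 0.002], [0, 0, 0]], twist=[0, 0, 0, 0, 0, 0])

```text
time: 33.7
tcp_pos: [500.4, 179.3, 57.7]
tcp_rot: [[0.17, 0.985, -0.001], [0.985, -0.17, -0.0], [-0.0, -0.001, -1.0]]
force: [-0.5, -0.2, -1.4]
finger_gap: 38.9
finger_force: 30.4
```

Emit:
jog_arm(fingers=[0.7, 0.7, 0.7, 0.7, 0.7, 0.7], delta_pos=[[0, 0, 0.002], [0, 0, 0.002], [0, 0, 0.002], [0, 0, 0.002], [0, 0, 0.003], [0, 0, 0]], twist=[0, 0, 0, 0, 0, 0])

```text
time: 34.3
tcp_pos: [500.2, 179.3, 46.4]
tcp_rot: [[0.17, 0.985, -0.001], [0.985, -0.17, -0.0], [-0.0, -0.001, -1.0]]
force: [0.7, 0.8, -0.4]
finger_gap: 38.5
finger_force: 30.4
```

Emit:
jog_arm(fingers=[0.7, 0.7, 0.7, 0.7, 0.7, 0.7], delta_pos=[[0, 0, 0.003], [0, 0, 0.003], [0, 0, 0.003], [0, 0, 0.003], [0, 0, 0.002], [0, 0, 0]], twist=[0, 0, 0, 0, 0, 0])

```text
time: 34.9
tcp_pos: [500.3, 179.3, 32.6]
tcp_rot: [[0.17, 0.985, -0.001], [0.985, -0.17, -0.0], [-0.0, -0.001, -1.0]]
force: [0.2, 0.7, -1.3]
finger_gap: 38.6
finger_force: 30.4
```

Emit:
jog_arm(fingers=[0.7, 0.7, 0.5, 0.44, 0.4, 0.4, 0.4, 0.4], delta_pos=[[0, 0, 0.0015], [0, 0, 0], [0, 0, 0], [0, 0, 0], [0, 0, 0], [0, 0, 0], [0, 0, 0], [0, 0, 0]], twist=[0, 0, 0, 0, 0, 0, 0, 0])

```text
time: 35.7
tcp_pos: [500.6, 179.4, 31.6]
tcp_rot: [[0.17, 0.985, 0.0], [0.985, -0.17, -0.0], [0.0, 0.0, -1.0]]
force: [0.1, -0.4, 0.9]
finger_gap: 51.4
finger_force: 0.0
```

Emit:
jog_arm(fingers=[0.4, 0.3, 0.3, 0.3, 0.3, 0.3, 0.3, 0.3, 0.3, 0.3, 0.3, 0.3], delta_pos=[[0, 0, -0.015], [0, 0, -0.03], [0, 0, -0.04], [0, 0, -0.045], [0, 0, 0], [0.03, 0, 0], [0.035, 0, 0], [0.035, 0, 0], [0.035, 0.0028, 0], [0.0345, 0, 0], [0, 0, 0], [0, 0, 0]], twist=[0, 0, 0, 0, 0, 0, 0, 0, 0, 0, 0, 0])

```text
time: 36.9
tcp_pos: [532.0, 346.3, 161.6]
tcp_rot: [[0.169, 0.986, -0.0], [0.986, -0.169, -0.001], [-0.001, -0.0, -1.0]]
force: [-0.3, 0.7, 0.3]
finger_gap: 59.8
finger_force: 0.0
```

Run:
```python
from h import *
o=get_obs();print(o['tcp_pos'].round(2),o['time'],o['force'])
p,d=snap('side');q,e=snap('top')
for n,dd in(('top',e),('side',d)):
    C=cloud(n,dd,np.ones(dd.shape,bool))
    s=C[(abs(C[:,0]-532)<18)&(abs(C[:,1]-345)<18)&(C[:,2]>85)&(C[:,2]<105)];print(n,'knob',len(s),s.mean(0).round(1) if len(s) else '')
    o=outline_of('blue',n)
    if o: C=cloud(n,dd,o[0]['mask']);print(n,'blue z',np.percentile(C[:,2],[10,50,90]).round(1),len(C),plate(n,'blue',36))
a=cv2.resize(p[85:190,190:260],None,fx=5,fy=5,interpolation=cv2.INTER_CUBIC)
b=cv2.resize(q[175:225,120:220],None,fx=4.5,fy=4.5,interpolation=cv2.INTER_CUBIC)
im=np.zeros((525,800,3),np.uint8);im[:,:350]=a;im[:225,350:800]=b
cv2.imwrite('pics/s11.png',im[:,:,::-1])
```

```text
[532.04 346.29 161.63] 36.9 [-0.32852397  0.71323592  0.29564789]
top knob 39 [530.6 345.5  97. ]
top blue z [30.2 34.4 38. ] 413 (0.95, 501.4, 179.0, 84.2, 39.8, np.float64(1.401))
side knob 38 [531.6 341.3  94.6]
side blue z [33.  35.5 38.2] 234 (0.74, 502.7, 184.3, 71.6, 41.8, np.float64(1.437))
```

View pics/s11.png

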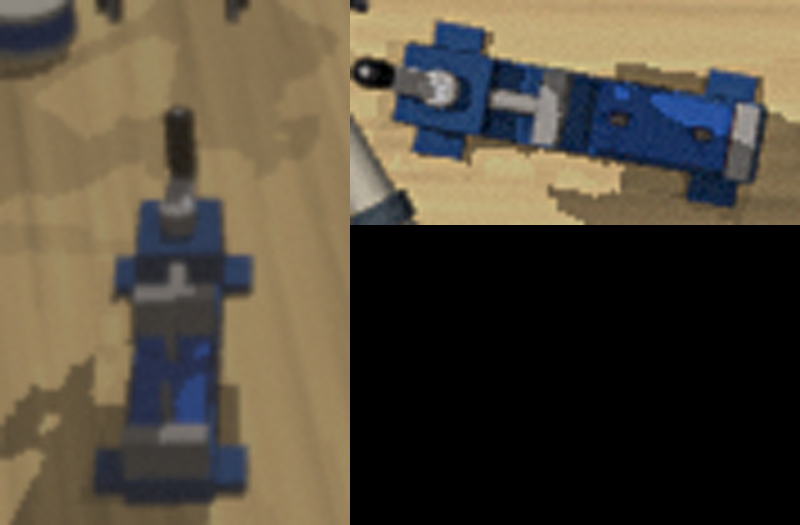

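Blue lies flat on red (top ~35.5 mm); the knob is at about (531,345). Descending onto the knob.

Emit:
jog_arm(fingers=[0.3, 0.3, 0.3, 0.3, 0.3, 0.3, 0.6, 0.9, 0.9, 0.9, 0.9], delta_pos=[[-0.001, -0.0005, 0.03], [0, 0, 0.03], [0, 0, 0.02], [0, 0, 0.012], [0, 0, 0], [0, 0, 0], [0, 0, 0], [0, 0, 0], [0, 0, 0], [0, 0, 0], [0, 0, 0]], twist=[0, 0, 0, 0, 0, 0, 0, 0, 0, 0, 0])

```text
time: 38.3
tcp_pos: [531.8, 345.5, 70.8]
tcp_rot: [[0.17, 0.985, 0.001], [0.985, -0.17, 0.001], [0.001, 0.001, -1.0]]
force: [-2.5, -0.1, 5.7]
finger_gap: 17.1
finger_force: 29.6
```

Run:
```python
from h import *
o=get_obs();print(o['tcp_pos'].round(2),o['time'],o['force'],o['finger_gap'])
P=np.array(o['tcp_pos'])[:2];R=np.array(o['tcp_rot']);A=np.array([501.2,180.1])+135*np.array([.167,.986])
ex,ey=np.array([.986,-.167]),np.array([.167,.986])
v=P-A;print('axis',A,'r',np.hypot(*v),'th',np.arctan2(v@ex,v@ey))
# tool steps for circle r=35 from th0 in steps .2 (tool x=clamp y, tool y=clamp x)
th0=np.arctan2(v@ex,v@ey);t=th0+np.arange(0,20)*.2
d=np.stack([np.diff(35*np.cos(t)),np.diff(35*np.sin(t))],1);print((d/1000).round(4).tolist(),t[-1])
```

```text
[531.76 345.48  70.84] 38.3 [-2.47285312 -0.06110942  5.72207553] 17.088761844458563
axis [523.745 313.21 ] r 33.245479311436455 th 0.07564381071201029
[[-0.0012, 0.0069], [-0.0026, 0.0065], [-0.0038, 0.0059], [-0.0049, 0.005], [-0.0058, 0.0039], [-0.0064, 0.0027], [-0.0069, 0.0014], [-0.007, -0.0], [-0.0068, -0.0014], [-0.0064, -0.0028], [-0.0057, -0.004], [-0.0048, -0.005], [-0.0037, -0.0059], [-0.0025, -0.0065], [-0.0012, -0.0069], [0.0002, -0.007], [0.0016, -0.0068], [0.0029, -0.0063], [0.0041, -0.0056]] 3.8756438107120106
```

Emit:
jog_arm(fingers=[0.9, 0.9, 0.9, 0.9, 0.9, 0.9, 0.9, 0.9, 0.9], delta_pos=[[-0.0012, 0.0069, 0], [-0.0026, 0.0065, 0], [-0.0038, 0.0059, 0], [-0.0049, 0.005, 0], [-0.0058, 0.0039, 0], [-0.0064, 0.0027, 0], [-0.0069, 0.0014, 0], [-0.007, 0, 0], [0, 0, 0]], twist=[0, 0, 0, 0, 0, 0, 0, 0, 0])

```text
time: 39.2
tcp_pos: [556.1, 302.0, 70.8]
tcp_rot: [[0.17, 0.985, -0.001], [0.985, -0.17, 0.002], [0.002, -0.001, -1.0]]
force: [-5.2, 1.2, 6.8]
finger_gap: 17.2
finger_force: 29.9
```

Emit:
jog_arm(fingers=[0.9, 0.9, 0.9, 0.9, 0.9, 0.9, 0.9, 0.9], delta_pos=[[-0.0068, -0.0014, 0], [-0.0064, -0.0028, 0], [-0.0057, -0.004, 0], [-0.0048, -0.005, 0], [-0.0037, -0.0059, 0], [-0.0025, -0.0065, 0], [-0.0012, -0.0069, 0], [0, 0, 0]], twist=[0, 0, 0, 0, 0, 0, 0, 0])

```text
time: 40.0
tcp_pos: [519.6, 276.6, 70.8]
tcp_rot: [[0.17, 0.985, 0.002], [0.985, -0.17, 0.001], [0.001, 0.002, -1.0]]
force: [-0.5, 1.9, 7.7]
finger_gap: 17.1
finger_force: 29.8
```

Emit:
jog_arm(fingers=[0.9, 0.9, 0.9, 0.9], delta_pos=[[0.0002, -0.007, 0], [0.0016, -0.0068, 0], [0.0022, -0.0047, 0], [0, 0, 0]], twist=[0, 0, 0, 0])

```text
time: 40.4
tcp_pos: [502.3, 282.8, 70.8]
tcp_rot: [[0.171, 0.985, 0.002], [0.985, -0.171, -0.001], [-0.001, 0.002, -1.0]]
force: [-0.3, -1.2, 7.9]
finger_gap: 17.3
finger_force: 30.0
```

Emit:
jog_arm(fingers=[0.9, 0.9], delta_pos=[[0.0016, -0.0031, 0], [0, 0, 0]], twist=[0, 0])

```text
time: 40.6
tcp_pos: [499.8, 284.6, 70.8]
tcp_rot: [[0.171, 0.985, 0.002], [0.985, -0.171, -0.001], [-0.001, 0.003, -1.0]]
force: [0.6, -1.0, 7.4]
finger_gap: 17.2
finger_force: 30.0
```

Emit:
jog_arm(fingers=[0.9, 0.9], delta_pos=[[0.0018, -0.003, 0], [0, 0, 0]], twist=[0, 0])

```text
time: 40.8
tcp_pos: [497.4, 286.9, 70.8]
tcp_rot: [[0.171, 0.985, 0.003], [0.985, -0.171, -0.001], [-0.001, 0.003, -1.0]]
force: [1.3, -1.4, 6.8]
finger_gap: 16.8
finger_force: 30.0
```

Emit:
jog_arm(fingers=[0.9, 0.9, 0.9], delta_pos=[[0.0011, -0.0014, 0], [0, 0, 0], [0, 0, 0]], twist=[0, 0, 0])

```text
time: 41.1
tcp_pos: [496.8, 287.4, 70.8]
tcp_rot: [[0.172, 0.985, 0.004], [0.985, -0.172, -0.003], [-0.002, 0.004, -1.0]]
force: [3.2, -4.1, 6.9]
finger_gap: 17.2
finger_force: 29.9
```

Emit:
jog_arm(fingers=[0.9, 0.9, 0.9], delta_pos=[[0.0011, -0.0014, 0], [0, 0, 0], [0, 0, 0]], twist=[0, 0, 0])

```text
time: 41.4
tcp_pos: [496.4, 287.9, 70.9]
tcp_rot: [[0.172, 0.985, 0.005], [0.985, -0.172, -0.004], [-0.003, 0.006, -1.0]]
force: [5.6, -7.0, 6.4]
finger_gap: 17.1
finger_force: 29.9
```

Emit:
jog_arm(fingers=[0.9, 0.9, 0.9], delta_pos=[[0.0012, -0.0014, 0], [0, 0, 0], [0, 0, 0]], twist=[0, 0, 0])

```text
time: 41.7
tcp_pos: [495.9, 288.5, 70.9]
tcp_rot: [[0.173, 0.985, 0.006], [0.985, -0.173, -0.005], [-0.004, 0.007, -1.0]]
force: [6.6, -9.5, 6.0]
finger_gap: 17.3
finger_force: 29.9
```

Emit:
jog_arm(fingers=[0.9, 0.9, 0.9], delta_pos=[[0.0012, -0.0013, 0], [0, 0, 0], [0, 0, 0]], twist=[0, 0, 0])

```text
time: 42.0
tcp_pos: [495.4, 289.0, 70.8]
tcp_rot: [[0.174, 0.985, 0.007], [0.985, -0.174, -0.007], [-0.005, 0.009, -1.0]]
force: [10.5, -11.8, 6.0]
finger_gap: 17.0
finger_force: 29.9
```

Emit:
jog_arm(fingers=[0.7, 0.5, 0.3, 0.3, 0.3], delta_pos=[[0, 0, 0], [0, 0, 0], [0, 0, 0], [0, 0, 0], [0, 0, 0]], twist=[0, 0, 0, 0, 0])

```text
time: 42.5
tcp_pos: [491.3, 293.3, 68.9]
tcp_rot: [[0.17, 0.985, -0.001], [0.985, -0.17, -0.001], [-0.001, -0.001, -1.0]]
force: [0.7, -0.2, -0.0]
finger_gap: 59.7
finger_force: 0.0
```

Emit:
jog_arm(fingers=[0.3, 0.3, 0.3, 0.3, 0.3, 0.3, 0.3], delta_pos=[[0, 0, -0.03], [0, 0, -0.04], [0, 0, -0.03], [0, 0, -0.03], [0.04, 0, 0], [0.04, 0, 0], [0.04, 0, 0]], twist=[0, 0, 0, 0, 0, 0, 0])

```text
time: 43.2
tcp_pos: [512.4, 412.9, 200.0]
tcp_rot: [[0.171, 0.985, 0.001], [0.985, -0.171, 0.0], [0.0, 0.0, -1.0]]
force: [0.6, 0.3, 0.1]
finger_gap: 60.0
finger_force: 0.0
```

Run:
```python
from fit import *
o=get_obs();print(o['tcp_pos'].round(1),o['time'],o['force'])
p,d=snap('side');q,e=snap('top')
A=np.array([523.75,313.2])
for n,dd in(('top',e),('side',d)):
    C=cloud(n,dd,np.ones(dd.shape,bool))
    s=C[(np.hypot(C[:,0]-A[0],C[:,1]-A[1])<55)&(C[:,2]>88)&(C[:,2]<106)];print(n,'knob',len(s),s.mean(0).round(1) if len(s) else '')
    print(plate(n,'blue',36),[pin(n,c,0) for c in('spool','lure','jar')])
a=cv2.resize(p[85:190,190:260],None,fx=5,fy=5,interpolation=cv2.INTER_CUBIC)
b=cv2.resize(q[175:225,120:220],None,fx=4.5,fy=4.5,interpolation=cv2.INTER_CUBIC)
im=np.zeros((525,800,3),np.uint8);im[:,:350]=a;im[:225,350:800]=b
cv2.imwrite('pics/s12.png',im[:,:,::-1])
```

```text
[512.4 412.9 200. ] 43.2 [0.58055871 0.30606149 0.13177565]
top knob 41 [498.2 286.8  97.5]
(0.84, 501.9, 177.6, 84.7, 40.9, np.float64(1.416)) [[(0.59, array([680.8,  48.5,   0. ]))], [(0.66, array([705.6, -65.3,   0. ]))], [(0.61, array([693.4, 162.3,   0. ]))]]
side knob 34 [498.9 283.4  96.9]
(0.59, 505.0, 181.5, 70.4, 35.8, np.float64(1.459)) [[(0.69, array([677. ,  54.1,   0. ]))], [(0.51, array([708.8, -60.2,   0. ]))], [(0.51, array([698.6, 162.6,   0. ]))]]
```

View pics/s12.png

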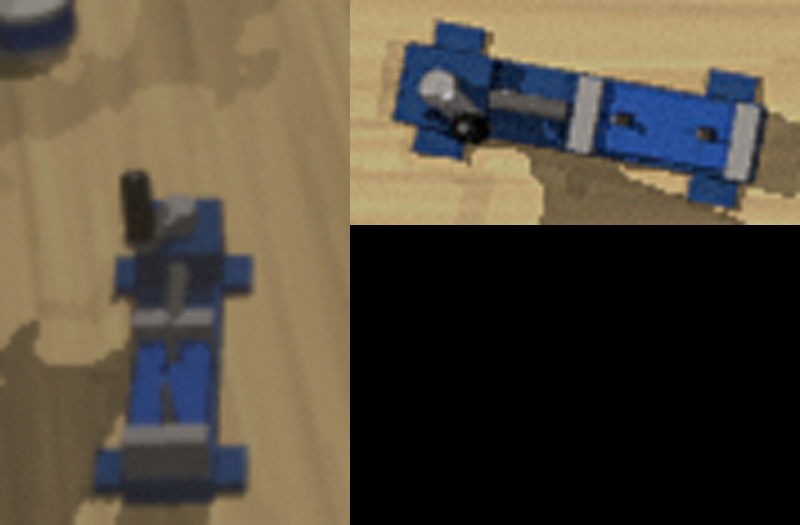

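The jaw is flush on the pack at crop (585,115), the knob is at (470,128), crank about 3.7–3.8 rad, and the bystanders are unmoved. Handing in.

```bash
python3 -c "
from station import *
print(job_done())"
```

```text
the job is handed in; nothing more can be done
None
```

I handed the job in at about 43 s: red then blue (yellow was absent) were each squared in the corner and hung on both pins, and the crank was turned until the jaw pressed on the pack. The bystanders looked unmoved; the judge returned no verdict, and the jaw's remaining pressure after I let go of the knob was judged only from the pictures.

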